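# Turn the tray remotes over in the slide-jaw stand and rack all remotes

### The job

Put every remote away side by side on the sloped wooden rest: flat on it, keys up, head end (infrared window) straight uphill and foot down at the lip. The two in the tray lie keys down, so turn these over one after the other by way of the slide-jaw stand: stand the remote upright on its foot between the cheeks, slide the jaw up against it and let go of it, then take it afresh and lay it on the rest before you bring the other. Leave the pill case, the chrome ornament and the fob where they are.

Things in the scene. Friction and masses are not known exactly. Their poses are not given: they have to be found in the camera images.
- sat: big mid-grey satellite remote, a slab 200 x 52 x 26 mm with flat ends, about 170 g, weight centred, lying keys DOWN in the top tray, so that its plain back with the battery cover is seen. Origin: centre of its KEY face; x points to its head end (dark infrared window in the end face), z out of the BACK
- sat_foot (a point): centre of the plain end face (the foot) of the same remote, 100 mm from the origin along -x, 13 mm from the key face
- sat_head (a point): centre of its head end face, 100 mm from the origin along +x
- tv: smaller black television remote, a slab 170 x 46 x 23 mm with flat ends, about 130 g, weight centred, lying keys DOWN in the top tray, so that its plain back with the battery cover is seen. Origin: centre of its KEY face; x points to its head end (dark infrared window in the end face), z out of the BACK
- tv_foot (a point): centre of the plain end face (the foot) of the same remote, 85 mm from the origin along -x, 11.5 mm from the key face
- tv_head (a point): centre of its head end face, 85 mm from the origin along +x
- disc: middling black remote with pale keys, 150 x 46 x 22 mm, on the glass beyond the stand, lying keys up; may be absent. Origin: centre of its underside (the back); x points to its head end (dark red infrared window in the end face), z out of the key side.
- disc_foot (a point): centre of the plain end face (the foot) of the same remote, 75 mm from the origin along -x, 11 mm above the underside
- disc_head (a point): centre of its head end face, 75 mm from the origin along +x
- bar: short white remote, 120 x 38 x 20 mm, on the glass beyond the stand, lying keys up; may be absent. Origin: centre of its underside (the back); x points to its head end (dark red infrared window in the end face), z out of the key side.
- bar_foot (a point): centre of the plain end face (the foot) of the same remote, 60 mm from the origin along -x, 10 mm above the underside
- bar_head (a point): centre of its head end face, 60 mm from the origin along +x
- trays: two stacked white ceramic trays, heavy and standing fast. Origin: centre, on the glass; the top tray is 256 (x) by 286 mm (y) over all, its floor 42 mm above the glass, with a rim 8 mm thick that rises 12 mm above that floor
- stand: aluminium slide-jaw device stand, fixed. Base plate from x = -45 to +135 mm, 86 mm wide (y), its top (the bed) 12 mm above the glass; on it a fixed and a sliding cheek, rubber-faced, 66 mm wide (y), 50 mm high above the bed. Origin: on the glass below the inner face of the fixed cheek (14 mm thick, at x below 0), mid-width; x is the slide direction, towards the sliding cheek
- stand_bed (a point): point on the bed at the foot of the fixed cheek's inner face, mid-width (12 mm above the glass)
- jaw_slide (a joint): opening of the sliding cheek in m: the clear gap between the cheeks is this value + 0.010; 0 to 0.040; grows as it opens. Plain friction of about 5 N, no spring: it stays where it is left and follows whatever pushes or pulls it
- jaw_tab (a point): middle of the top edge of the sliding cheek's upright black thumb tab: 12 mm thick (stand x), 40 mm wide (stand y), top 60.5 mm above the glass, free for 40 mm above the 8 mm thick carriage that joins it to the cheek; its middle is 71 mm beyond the sliding cheek's inner face, away from the gap
- rest: wooden sloped remote rest, standing fast, 290 mm wide (y) and about 175 mm deep; low edge with a lip at its -x side, rising towards +x at 25 degrees to about 95 mm. Origin: centre, on the glass
- rest_bed: the rest's sloping board, 290 mm wide (y), 180 mm long. Origin: on its upper surface, middle of the lip's inner face (80 mm before the rest's origin, 18 mm above the glass); x points straight uphill along the board, z out of it, y along the lip. The lip is 10 mm thick and 14 mm high above the board; sides and upper end are open, and long remotes overhang the upper end
- pill_case: bystander: white pill case 60 x 90 x 22 mm, not to be disturbed
- lighter: bystander: upright chrome lighter-shaped ornament 18 x 42 x 63 mm, not to be disturbed
- fob: bystander: yellow plastic keyring fob 62 x 34 x 8 mm with a steel ring, not to be disturbed

How it is judged (in metres and radians):
On the way, in this order (a step that is already met when the one before it is completed fails the run):
1. one of the two tray remotes stands upright on its foot in the stand, head up, square to the cheeks, the jaw slid up against it (gap at most 2 mm over its thickness) and the hand off it (((angle between sat's own x axis and vertical below 0.1 rad and x of sat_foot in the frame of stand between 0 and 0.03 m and y of sat_foot in the frame of stand between -0.03 and 0.03 m and z of sat_foot in the frame of stand below 0.018 m and angle between the z axis of sat and the x axis of stand, either way round below 0.15 rad and value of joint jaw_slide below 0.018 m and contact force between sat and the arm below 0.05 N and contact force between sat and the fingers below 0.05 N) or (angle between tv's own x axis and vertical below 0.1 rad and x of tv_foot in the frame of stand between 0 and 0.03 m and y of tv_foot in the frame of stand between -0.03 and 0.03 m and z of tv_foot in the frame of stand below 0.018 m and angle between the z axis of tv and the x axis of stand, either way round below 0.15 rad and value of joint jaw_slide below 0.015 m and contact force between tv and the arm below 0.05 N and contact force between tv and the fingers below 0.05 N))), for 0.3 s.
2. that one lies on the rest as asked and the other stands gripped in the stand in the same way, hand off it (((angle between sat's own x axis and vertical below 0.1 rad and x of sat_foot in the frame of stand between 0 and 0.03 m and y of sat_foot in the frame of stand between -0.03 and 0.03 m and z of sat_foot in the frame of stand below 0.018 m and angle between the z axis of sat and the x axis of stand, either way round below 0.15 rad and value of joint jaw_slide below 0.018 m and contact force between sat and the arm below 0.05 N and contact force between sat and the fingers below 0.05 N) or (angle between tv's own x axis and vertical below 0.1 rad and x of tv_foot in the frame of stand between 0 and 0.03 m and y of tv_foot in the frame of stand between -0.03 and 0.03 m and z of tv_foot in the frame of stand below 0.018 m and angle between the z axis of tv and the x axis of stand, either way round below 0.15 rad and value of joint jaw_slide below 0.015 m and contact force between tv and the arm below 0.05 N and contact force between tv and the fingers below 0.05 N)) and ((x of sat_foot in the frame of rest_bed between -0.006 and 0.02 m and z of sat_foot in the frame of rest_bed between 0.007 and 0.019 m and x of sat_head in the frame of rest_bed above 0.18 m and angle between the x axis of sat and the x axis of rest_bed, either way round below 0.15 rad and angle between the z axis of sat and the z axis of rest_bed, either way round below 0.08 rad and y of sat in the frame of rest_bed between -0.119 and 0.119 m and angle between sat's own z axis and vertical above 2.2 rad and linear speed of sat below 0.01 m/s and angular speed of sat below 0.1 rad/s) or (x of tv_foot in the frame of rest_bed between -0.006 and 0.02 m and z of tv_foot in the frame of rest_bed between 0.0055 and 0.0175 m and x of tv_head in the frame of rest_bed above 0.15 m and angle between the x axis of tv and the x axis of rest_bed, either way round below 0.15 rad and angle between the z axis of tv and the z axis of rest_bed, either way round below 0.08 rad and y of tv in the frame of rest_bed between -0.122 and 0.122 m and angle between tv's own z axis and vertical above 2.2 rad and linear speed of tv below 0.01 m/s and angular speed of tv below 0.1 rad/s))), for 0.3 s.
At the end, for the whole second after the job is handed in: every remote present lies at rest on the sloped board, keys up, flat on it (within 4.5 degrees), head end uphill (within 8 degrees of straight), foot within 20 mm of the lip, wholly within the board's width (x of sat_foot in the frame of rest_bed between -0.006 and 0.02 m and z of sat_foot in the frame of rest_bed between 0.007 and 0.019 m and x of sat_head in the frame of rest_bed above 0.18 m and angle between the x axis of each of sat, tv, disc, bar and the x axis of rest_bed, either way round below 0.15 rad and angle between the z axis of each of sat, tv, disc, bar and the z axis of rest_bed, either way round below 0.08 rad and y of sat in the frame of rest_bed between -0.119 and 0.119 m and angle between each of sat, tv's own z axis and vertical above 2.2 rad and linear speed of each of sat, tv, disc, bar below 0.01 m/s and angular speed of each of sat, tv, disc, bar below 0.1 rad/s and x of tv_foot in the frame of rest_bed between -0.006 and 0.02 m and z of tv_foot in the frame of rest_bed between 0.0055 and 0.0175 m and x of tv_head in the frame of rest_bed above 0.15 m and y of tv in the frame of rest_bed between -0.122 and 0.122 m and x of disc_foot in the frame of rest_bed between -0.006 and 0.02 m and z of disc_foot in the frame of rest_bed between 0.005 and 0.017 m and x of disc_head in the frame of rest_bed above 0.13 m and y of disc in the frame of rest_bed between -0.122 and 0.122 m and angle between each of disc, bar's own z axis and vertical below 0.9 rad and x of bar_foot in the frame of rest_bed between -0.006 and 0.02 m and z of bar_foot in the frame of rest_bed between 0.004 and 0.016 m and x of bar_head in the frame of rest_bed above 0.1 m and y of bar in the frame of rest_bed between -0.126 and 0.126 m); the robot touches nothing.
It fails at once if the pill case is shifted by more than 30 mm (distance of pill_case from where it was at the start of the episode above 0.03 m).
It fails at once if the chrome ornament is shifted by more than 30 mm (distance of lighter from where it was at the start of the episode above 0.03 m).
It fails at once if the fob is shifted by more than 30 mm (distance of fob from where it was at the start of the episode above 0.03 m).
Of disc, bar only 1 to 2 are there at a start; the rules pass over those that are not, and their reading is None.
At some moment in a run one of disc, bar may be knocked a few centimetres aside while the robot is not near it.
It also fails if it takes over 210 s, if anything falls off the work surface, if the arm or the gripper's body presses on something with over 40 N, if the wrist force passes 120 N, or if a joint passes its speed limit or range.

### The arm

A 7-joint arm with a two-finger parallel gripper is mounted at the origin on the work surface. World frame = base frame: x ahead of the robot, y to its left, z up, the work surface at z = 0. Lengths are in m, angles in degrees, forces in N, time in s.
With the tool pointing down it reaches from about 0.4 to 0.9 m from the base axis. Payload 5.5 kg.
Tool frame: the origin (TCP) lies between the finger pads; the fingertips stand 14 mm ahead of it and the grasp point (between the pads) lies 5 mm behind it (arm.finger_overhang is the distance from the TCP to the fingertips, in m); z points along the fingers, y is the line along which they close (so a half turn about z gives the same grasp; the last joint's range is limited). The gripper opens to 92 mm and grips with 3 to 60 N. Pads are 19 mm wide; open, the fingers measure 130 mm over their backs; the gripper's body (75 mm by 190 mm) begins 47 mm behind the grasp point.
Start: joints at [91.914, 28.699, -24.465, 88.831, 12.651, 65.22, -12.049], TCP at [0.148, -0.633, 0.212] pointing down, gripper open.
Joint ranges: [-164.97, 164.97], [-17.58, 116.51], [-87.97, 89.64], [11.32, 138.91], [-80.73, 260.73], [10.89, 115.49], [-147.41, 147.41]. Speed limits (degrees/s): [147.25, 147.25, 180, 180, 180, 180, 180].

### API

Orientations are given as [roll, pitch, yaw] about the fixed x, y, z axes, in that order (R = Rz(yaw) Ry(pitch) Rx(roll)).
In Python, from bench import arm gives the robot as it stands. The module is installed in compiled form; this text tells all that it offers.
- The arm moves only by the tool carry_out, never from a script. Its argument "rows" is a list that holds one entry, the list of rows, each a list of 7 numbers: the turn, a rotation vector about the world's x, y, z in rad, then the shift along the world's x, y, z in cm, then the opening, from 0 (shut) to 1 (fully open). A call has 1 to 20 rows; each row is the pose to reach, as a shift and turn from the pose commanded when the call began; what a row does not reach only later rows make up. A row lasts 1/10 s, in which the tool goes at most 50 mm and 8.59 degrees, less where a joint would pass 70% of its speed; a pose out of reach is approached as far as the arm can. A call with a gripper value outside its range is refused whole. The fingers move at their own pace and stop on an object; the grip force is fixed at half the most. Time passes only in rows, so rows that repeat a pose let the fingers close. It gives the time, the measured TCP pose, the force, the opening and the grip force at its end, in the units of the state.
- arm.get_state(): the state, without advancing time (a new reading comes with each control period).
- arm.camera(name): name is "scene" or "top" or "wrist"; returns (picture, depth): 384x512x3 uint8, red, green, blue; 384x512 float32, m along the optical axis (not along the pixel's ray), 0 where there is no reading.
- arm.camera_info(name): a dict with "K" (3x3 intrinsics, pixels), "view" (4x4, takes a point from world to camera coordinates); the wrist camera has in their place "T_tool_cam" (4x4, takes a point from camera to tool coordinates, whose origin is the TCP and whose axes are the flange's). Camera axes: x right, y down, z forward; pixel columns grow to the right and rows downward; lengths in m; the calibration is good to about 2 mm. A picture is of the moment at which its call begins: read the wrist's pose just before it. camera_info takes no time and is no camera call.
- arm.hand_in(): hands the job in; it is judged then, once.
Trained networks look in the newest picture that a camera, given by its name, has taken for a name from the list of things; names that differ only in an ending like _2 or _b are one class to them, and where a whole thing is asked for, a point or a joint stands for the part that bears it (a point fixed in the world has none). Each returns a list of dicts, best first, with "score" (0 to 1); they miss things now and then, are a little off and sometimes report something else, mostly with a low value. They report only what shows in the picture. A call takes as long as a camera call.
- arm.spot_in(camera, thing): "at" ([x, y, z] in m, in world coordinates, good to about 4 mm: the middle of the surface that is visible of it).
- arm.mark_of(camera, thing): "at" ([x, y, z] in m, in world coordinates, good to about 4 mm: a listed point, or the origin of a listed thing).
The state is a dict: "time": time; "q": joint angles; "joint_vel": joint speeds; "tau": joint torques, N m; "tool_pos": TCP position; "ee_rot": TCP orientation; "ft_force": force on the tool from outside, world axes, zero at the start; "wrist_torque": the same for the moment, N m; "finger_gap": finger opening in m; "gripper_force": force on a finger pad.
Only numpy, scipy, OpenCV 4.12 (cv2) and the standard library are available. Lean on these libraries where they do the work, as an engineer would, in place of code of your own. Each camera call takes 0.05 s, during which the arm holds its last target. There are 200 camera calls.

## Working session

There is one attempt and no reset: what is moved stays moved. The work goes in short steps, Python scripts to look and compute and a tool call to move; the robot and the scene stay as the last step left them, time stands still between calls to the robot, and variables do not carry over. Pictures are saved under pics/ and viewed, at most 14 in all, crops included, and the job is handed in when it is done.

Besides the shell and the picture viewer there is one more tool, called after ">>>" as name([rows], argument=value, ...), one row to a line, values as JSON. carry_out: Moves the arm, as the interface text tells. Its arguments: {"type":"object","properties":{"rows":{"type":"array","items":{"type":"array","items":{"type":"array","items":{"type":"number"}}}}},"required":["rows"]}

```bash
mkdir -p pics
cat > h.py <<'E'
import numpy as np, cv2
from bench import arm
from scipy.spatial.transform import Rotation as R
def cloud(cam):
    s=arm.get_state(); im,d=arm.camera(cam); i=arm.camera_info(cam); K=np.array(i["K"])
    v,u=np.mgrid[0:384,0:512]
    p=np.stack([(u-K[0,2])/K[0,0]*d,(v-K[1,2])/K[1,1]*d,d],-1)
    if "view" in i: T=np.linalg.inv(np.array(i["view"]))
    else:
        T0=np.eye(4);T0[:3,:3]=R.from_euler("xyz",s["ee_rot"],degrees=True).as_matrix();T0[:3,3]=s["tool_pos"];T=T0@np.array(i["T_tool_cam"])
    P=p@T[:3,:3].T+T[:3,3]; P[d==0]=np.nan
    return im,P
def save(im,n): cv2.imwrite("pics/"+n,im[:,:,::-1])
E
python3 - <<'E'
from h import *
s=arm.get_state();print(s)
for c in ("top","scene"):
    im,P=cloud(c); np.save(c+".npy",P); save(im,c+"0.png")
    for t in "sat sat_foot sat_head tv tv_foot tv_head disc disc_foot disc_head bar bar_foot bar_head trays stand stand_bed jaw_tab rest rest_bed pill_case lighter fob".split():
        print(c,t,[(np.round(r["at"],3).tolist(),round(r["score"],2)) for r in arm.mark_of(c,t)[:2]])
E
```

```text
{'time': 0.0, 'q': array([ 91.9144529 ,  28.75254591, -24.45152769,  88.89109147,
        12.65245323,  65.22039298, -12.05070115]), 'joint_vel': array([ 0.00083501, -0.03388769,  0.09977161,  0.00282657,  0.02633753,
       -0.03899396, -0.11309924]), 'tau': array([ 4.01889229e-04, -5.66593266e+01, -5.81609398e+00, -2.79111654e+01,
       -6.86439453e-02,  3.09293380e-02,  1.81945211e-04]), 'tool_pos': array([ 0.14781292, -0.63222444,  0.21109217]), 'ee_rot': array([-1.79889519e+02, -1.18266820e-03,  1.31665146e+01]), 'ft_force': array([-0.20692219, -0.39923202,  0.4435833 ]), 'wrist_torque': array([ 0.00939215, -0.00927083,  0.04154847]), 'gripper_force': 0.0, 'finger_gap': 0.09179186562356025}
top sat [([0.59, 0.387, 0.044], 0.89)]
top sat_foot [([0.639, 0.302, 0.061], 0.77), ([0.591, 0.385, 0.043], 0.7)]
top sat_head [([0.546, 0.473, 0.054], 0.95)]
top tv [([0.487, 0.329, 0.041], 0.92), ([0.391, 0.106, -0.002], 0.58)]
top tv_foot [([0.527, 0.256, 0.05], 0.57), ([0.657, 0.115, 0.004], 0.27)]
top tv_head [([0.446, 0.406, 0.056], 0.81)]
top disc [([0.66, 0.119, 0.004], 0.74)]
top di
[... 1364 characters left out ...]
e bar [([0.65, -0.031, 0.001], 0.59)]
scene bar_foot [([0.591, -0.014, 0.006], 0.87), ([0.354, -0.229, -0.001], 0.5)]
scene bar_head [([0.708, -0.046, 0.013], 0.88)]
scene trays [([0.545, 0.372, -0.001], 0.57), ([0.45, 0.406, 0.056], 0.4)]
scene stand [([0.495, -0.051, -0.001], 0.73)]
scene stand_bed [([0.495, -0.052, 0.01], 0.85), ([0.483, 0.331, 0.043], 0.41)]
scene jaw_tab [([0.484, 0.039, 0.059], 0.68)]
scene rest [([0.54, 0.474, 0.057], 0.65), ([0.554, -0.345, -0.004], 0.61)]
scene rest_bed [([0.49, -0.296, 0.017], 0.73)]
scene pill_case [([0.389, 0.106, -0.001], 0.88), ([0.642, 0.3, 0.054], 0.42)]
scene lighter [([0.641, 0.297, 0.054], 0.72)]
scene fob [([0.356, -0.229, -0.002], 0.64)]
```

View pics/top0.png

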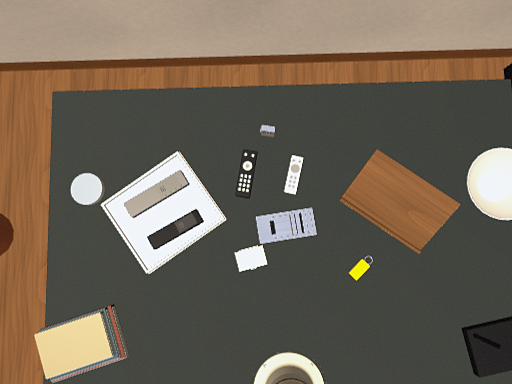

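View pics/scene0.png

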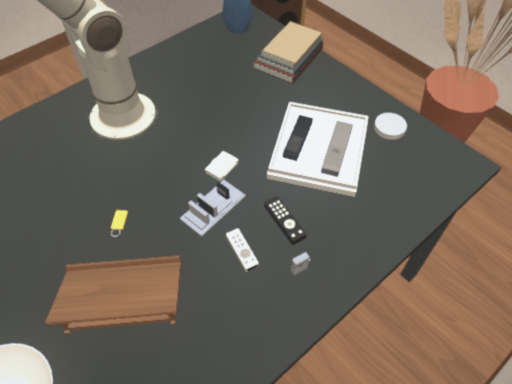

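Top view: sat at (157,194), tv (176,229) in the tray, disc (246,173), bar (293,175), stand (287,225), rest (400,200) with its lip lower-left, fob (361,268), lighter (267,130), pill case (250,258). Detections agree; the scene view agrees too. Refine with depth.

Run:
```python
from h import *
for c in("top","scene"):
    P=np.load(c+".npy").reshape(-1,3); P=P[~np.isnan(P[:,0])]
    def rect(n,ctr,r,z0,z1):
        q=P[(np.hypot(*(P[:,:2]-ctr).T)<r)&(P[:,2]>z0)&(P[:,2]<z1)]
        (x,y),(w,h),a=cv2.minAreaRect((q[:,:2]*1000).astype(np.float32))
        if w<h:w,h,a=h,w,a+90
        print(c,n,len(q),"ctr",round(x),round(y),"size",round(w),round(h),"yaw long",round(a,1),"z",np.percentile(q[:,2],[10,50,90]).round(4))
    rect("sat",(.592,.386),.115,.060,.078); rect("tv",(.486,.331),.1,.0585,.074)
    rect("disc",(.657,.115),.085,.012,.03); rect("bar",(.65,-.033),.07,.011,.03)
    rect("trays",(.541,.371),.22,.046,.058)
    rect("cheek top",(.495,-.04),.11,.055,.075)
    rect("standbase",(.49,-.01),.12,.006,.018)
    q=P[(np.hypot(P[:,0]-.49,P[:,1])<.12)&(P[:,2]>.055)&(P[:,2]<.075)]
    sx=np.array([np.cos(np.radians(96)),np.sin(np.radians(96))]); t=(q[:,:2]-[.495,-.05])@sx
    print("tops along x",np.histogram(t,np.arange(-.03,.12,.005)))
    # rest plane
    q=P[(np.hypot(P[:,0]-.575,P[:,1]+.36)<.07)&(P[:,2]>.03)]
    cc=q.mean(0); n=np.linalg.svd(q-cc)[2][2]; n*=np.sign(n[2]); r=np.abs((q-cc)@n)
    print("plane n",n.round(4),"tilt",np.degrees(np.arccos(n[2])).round(2),"downhill yaw",np.degrees(np.arctan2(n[1],n[0])).round(2),"c",cc.round(4),"res",np.median(r).round(4))
    rect("rest all",(.556,-.345),.2,.012,.12)
    u=np.array([-n[0],-n[1]])/np.hypot(*n[:2]); 
    q=P[np.hypot(P[:,0]-.556,P[:,1]+.345)<.21]; hgt=(q-cc)@n; on=q[np.abs(hgt)<.004]; on=on[on[:,2]>.012]
    s=(on[:,:2]-[.556,-.345])@u; w=(on[:,:2]-[.556,-.345])@[-u[1],u[0]]
    print("board along",np.percentile(s,[1,99]).round(3),"across",np.percentile(w,[1,99]).round(3))
    lip=q[(hgt>.007)&(hgt<.02)]; s=(lip[:,:2]-[.556,-.345])@u; print("lip s",len(lip),np.percentile(s,[5,50,95]).round(3) if len(lip) else "")
```

```text
top sat 1289 ctr 578 364 size 199 177 yaw long 144.8 z [0.0649 0.0686 0.0716]
top tv 911 ctr 499 328 size 161 158 yaw long 83.9 z [0.0628 0.0659 0.0691]
top disc 691 ctr 655 114 size 151 46 yaw long 169.2 z [0.0191 0.023  0.0261]
top bar 461 ctr 648 -35 size 121 38 yaw long 166.2 z [0.0177 0.0208 0.024 ]
top trays 1438 ctr 540 371 size 286 258 yaw long 123.9 z [0.0466 0.0523 0.0564]
top cheek top 264 ctr 489 -11 size 109 65 yaw long 98.1 z [0.0586 0.0622 0.0658]
top standbase 892 ctr 488 -13 size 225 223 yaw long 65.6 z [0.0087 0.0132 0.0167]
tops along x (array([ 0,  0,  1, 34, 35, 34,  1,  0,  0, 21, 38, 38,  6,  0,  0,  0,  0,
        0,  0,  0,  0,  0, 18, 22, 16,  0,  0,  0,  0]), array([-3.0000000e-02, -2.5000000e-02, -2.0000000e-02, -1.5000000e-02,
       -1.0000000e-02, -5.0000000e-03,  6.9388939e-18,  5.0000000e-03,
        1.0000000e-02,  1.5000000e-02,  2.0000000e-02,  2.5000000e-02,
        3.0000000e-02,  3.5000000e-02,  4.0000000e-02,  4.5000000e-02,
        5.0000000e-02,  5.5000000e-02,  6.0000000e-02,  6.5000000e-02,
        7.0000000e-02,  7.5000000e-02,  8.0000000e
[... 1223 characters left out ...]
 6.9388939e-18,  5.0000000e-03,
        1.0000000e-02,  1.5000000e-02,  2.0000000e-02,  2.5000000e-02,
        3.0000000e-02,  3.5000000e-02,  4.0000000e-02,  4.5000000e-02,
        5.0000000e-02,  5.5000000e-02,  6.0000000e-02,  6.5000000e-02,
        7.0000000e-02,  7.5000000e-02,  8.0000000e-02,  8.5000000e-02,
        9.0000000e-02,  9.5000000e-02,  1.0000000e-01,  1.0500000e-01,
        1.1000000e-01,  1.1500000e-01]))
plane n [-0.3386  0.2457  0.9083] tilt 24.73 downhill yaw 144.04 c [ 0.5781 -0.3624  0.0655] res 0.001
scene rest all 7727 ctr 554 -345 size 290 183 yaw long 54.1 z [0.0202 0.0519 0.0871]
board along [-0.08   0.087] across [-0.142  0.141]
lip s 1540 [-0.165 -0.143 -0.081]
```

Run:
```python
from h import *
for c in("top","scene"):
    P=np.load(c+".npy"); im=cv2.imread("pics/"+c+"0.png").max(2)
    def rect(n,q):
        q=q[~np.isnan(q[:,0])]
        (x,y),(w,h),a=cv2.minAreaRect((q[:,:2]*1000).astype(np.float32))
        if w<h:w,h,a=h,w,a+90
        print(c,n,len(q),"ctr",round(x,1),round(y,1),"med",np.median(q,0).round(4)*1000,"size",round(w),round(h),"yaw",round(a,1))
    zz=(P[...,2]>.054)&(P[...,2]<.08)
    for n,ct,lim in(("sat",(.592,.386),190),("tv",(.486,.331),100)):
        u=np.array([-.48,.877]); d=P[...,:2]-ct; a=d@u; b=d@[.877,.48]
        rect(n,P[zz&(np.abs(a)<.12)&(np.abs(b)<.04)&(im<lim)])
    sx=np.array([np.cos(np.radians(97)),np.sin(np.radians(97))]); d=P[...,:2]-[.496,-.05]; t=d@sx
    for n,a,b in(("fixed",-.025,.006),("slide",.007,.045),("tab",.07,.11)):
        rect(n,P[zz&(np.abs(d@[sx[1],-sx[0]])<.06)&(t>a)&(t<b)])
```

```text
top sat 1143 ctr 593.0 386.0 med [593.2 382.6  68.8] size 199 54 yaw 119.8
top tv 808 ctr 484.9 329.5 med [484.3 331.   66. ] size 170 45 yaw 118.6
top fixed 106 ctr 495.4 -57.9 med [494.  -57.5  62.1] size 65 14 yaw 8.0
top slide 103 ctr 490.7 -26.9 med [491.4 -25.9  63.2] size 64 14 yaw 7.5
top tab 56 ctr 482.8 36.6 med [484.   37.5  60.5] size 39 12 yaw 6.4
scene sat 882 ctr 598.7 382.6 med [604.6 373.5  65.6] size 202 50 yaw 120.1
scene tv 588 ctr 491.1 326.0 med [494.9 319.3  62.5] size 171 42 yaw 118.6
scene fixed 115 ctr 501.2 -59.9 med [503.9 -61.5  59.2] size 65 16 yaw 5.9
scene slide 117 ctr 495.7 -29.3 med [496.9 -30.   60.2] size 66 15 yaw 8.8
scene tab 56 ctr 488.8 34.5 med [488.7  33.7  57.8] size 39 13 yaw 7.5
```

>>> carry_out([
  [[0, 0, 0.4, 25, 18, 0, 1], [0, 0, 0.4, 25, 18, 0, 1], [0, 0, 0.4, 25, 18, 0, 1], [0, 0, 0.6, 25, 18, 0, 1], [0, 0, 0.6, 32, 40, -4, 1], [0, 0, 0.8, 32, 40, -4, 1], [0, 0, 1.0, 32, 40, -4, 1], [0, 0, 1.2, 33.8, 66.85, -7, 1], [0, 0, 1.471, 33.8, 66.85, -7, 1], [0, 0, 1.471, 33.8, 66.85, -7, 1], [0, 0, 1.471, 33.8, 66.85, -7, 1], [0, 0, 1.471, 33.8, 66.85, -7, 1], [0, 0, 1.471, 33.8, 66.85, -7, 1], [0, 0, 1.471, 33.8, 66.85, -7, 1], [0, 0, 1.471, 33.8, 66.85, -7, 1], [0, 0, 1.471, 33.8, 66.85, -7, 1], [0, 0, 1.471, 33.8, 66.85, -7, 1]],
])

```text
time: 3.9
tool_pos: [0.4868, 0.0427, 0.1426]
ee_rot: [179.9, -0.2, 98.0]
ft_force: [0.2, -0.9, 0.3]
finger_gap: 0.0917
gripper_force: 0.0
```

Run:
```python
from h import *
s=arm.get_state();print(s["tool_pos"],s["ee_rot"],s["q"],s["joint_vel"].round(1))
im,P=cloud("wrist"); save(im,"w1.png")
for t in("jaw_tab","stand_bed","stand"): print(t,[(np.round(r["at"],4),round(r["score"],2)) for r in arm.mark_of("wrist",t)[:1]])
z=(P[...,2]>.05)&(P[...,2]<.07)
sx=np.array([np.cos(np.radians(97.5)),np.sin(np.radians(97.5))]); d=P[...,:2]-[.4974,-.052]; t=d@sx
for n,a,b in(("fixed",-.025,.004),("slide",.007,.045),("tab",.07,.11)):
    q=P[z&(np.abs(d@[sx[1],-sx[0]])<.06)&(t>a)&(t<b)]
    if len(q)>20: print(n,len(q),np.round(cv2.minAreaRect((q[:,:2]*1000).astype(np.float32))[0],1),np.round(cv2.minAreaRect((q[:,:2]*1000).astype(np.float32))[1:][0],1),cv2.minAreaRect((q[:,:2]*1000).astype(np.float32))[2],np.median(q[:,2]))
```

```text
[0.48678205 0.0426582  0.142627  ] [179.86213524  -0.19941718  97.99244241] [ 36.75082037  24.20926943 -53.97378776 114.75866371  24.34824351
  52.8573717  -21.91568984] [ 4.4 -1.   2.8  1.   0.6  1.5  4.3]
jaw_tab [(array([0.4872, 0.037 , 0.0635]), 0.79)]
stand_bed [(array([ 0.4981, -0.0522,  0.0124]), 0.6)]
stand [(array([ 0.4944, -0.0523, -0.0017]), 0.65)]
slide 1373 [492.2 -25. ] [65.5 15.8] 8.119661331176758 0.06221276575547374
tab 779 [483.2  39. ] [39.7 13.1] 7.581276893615723 0.060673818222291676
```

View pics/w1.png

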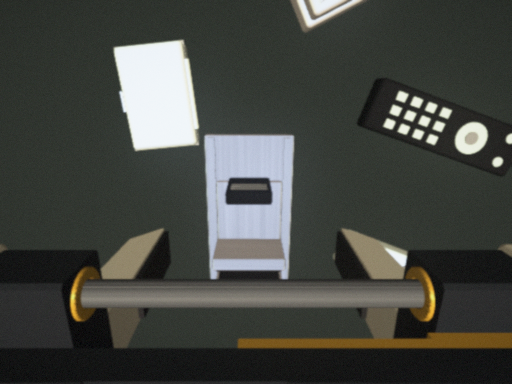

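Wrist view: tab (249,190) is centred between the fingers, pill case (157,95), disc (440,130), nothing near the fingers.

>>> carry_out([
  [[0, 0, 0, 0, 0.1, 0, 1], [0, 0, 0, 0, 0.1, 0, 1], [0, 0, 0, 0, 0.1, -3, 1], [0, 0, 0, 0, 0.1, -6, 1], [0, 0, 0, 0, 0.1, -8.5, 1], [0, 0, 0, 0, 0.1, -9.5, 1], [0, 0, 0, 0, 0.1, -9.5, 1], [0, 0, 0, 0, 0.1, -9.5, 0.3], [0, 0, 0, 0, 0.1, -9.5, 0.3], [0, 0, 0, 0, 0.1, -9.5, 0.3], [0, 0, 0, 0, 0.1, -9.5, 0.3], [0, 0, 0, 0, 0.1, -9.5, 0.3], [0, 0, 0, 0, 0.1, -9.5, 0.3], [0, 0, 0, 0, 0.1, -9.5, 0.3]],
])

```text
time: 5.5
tool_pos: [0.4861, 0.0366, 0.0472]
ee_rot: [180.0, 0.0, 97.5]
ft_force: [1.0, -0.0, 0.3]
finger_gap: 0.0408
gripper_force: 0.0
```

>>> carry_out([
  [[0, 0, 0, 0, 0, 0, 0.2], [0, 0, 0, 0, 0, 0, 0.2], [0, 0, 0, 0, 0, 0, 0.2], [0, 0, 0, 0, 0, 0, 0.2]],
])

```text
time: 5.9
tool_pos: [0.4861, 0.0366, 0.0471]
ee_rot: [-180.0, -0.0, 97.5]
ft_force: [0.5, 0.6, 0.3]
finger_gap: 0.0186
gripper_force: 0.0
```

Run:
```python
from h import *
s=arm.get_state();print(s["tool_pos"],s["finger_gap"],s["gripper_force"])
im,P=cloud("wrist"); save(im,"w2.png")
```

```text
[0.48608157 0.03663482 0.04710624] 0.018566509442049163 0.0
```

View pics/w2.png

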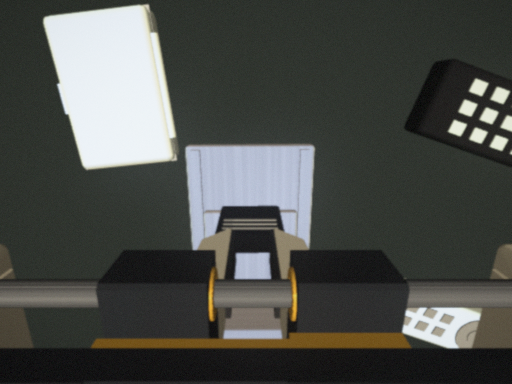

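Run:
```python
from h import *
print(arm.camera_info("wrist"))
im,P=cloud("wrist")
g=im.max(2)
for r in (200,207,212,218,224,230,240,250,262): print(r,g[r,250],P[r,250].round(3))
for c in("top","scene"):
  im,Q=cloud(c)
  for t in("jaw_tab",): print(c,[(np.round(r["at"],4),round(r["score"],2)) for r in arm.mark_of(c,t)[:1]])
  if c=="scene": save(cv2.resize(im[150:260,150:300],None,fx=5,fy=5),"s2.png")
```

```text
{'K': array([[318.06209621,   0.        , 252.24079303],
       [  0.        , 318.06209621, 190.39244812],
       [  0.        ,   0.        ,   1.        ]]), 'T_tool_cam': array([[-1.78610444e-05, -9.52160065e-01, -3.05599756e-01,
         8.47453970e-02],
       [ 9.99999341e-01,  3.33693352e-04, -1.09813738e-03,
        -1.03638052e-03],
       [ 1.14757917e-03, -3.05599575e-01,  9.52159431e-01,
        -1.73154599e-01],
       [ 0.00000000e+00,  0.00000000e+00,  0.00000000e+00,
         1.00000000e+00]])}
200 218 [0.482 0.047 0.012]
207 43 [0.482 0.044 0.018]
212 38 [0.482 0.044 0.027]
218 58 [0.482 0.044 0.037]
224 138 [0.482 0.045 0.048]
230 44 [0.483 0.044 0.055]
240 33 [0.483 0.041 0.061]
250 32 [0.484 0.035 0.061]
262 209 [0.488 0.004 0.021]
top [(array([0.4855, 0.3334, 0.0434]), 0.69)]
scene [(array([0.485 , 0.0372, 0.0598]), 0.69)]
```

View pics/s2.png

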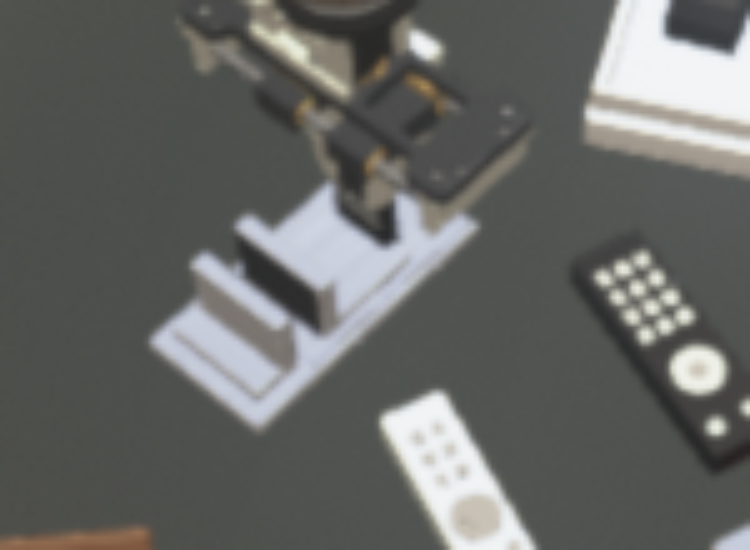

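Run:
```python
import cv2
im=cv2.imread("pics/w2.png"); cv2.imwrite("pics/w2z.png",cv2.resize(im[195:335,160:340],None,fx=4.2,fy=4.2,interpolation=cv2.INTER_CUBIC))
```

```text
(no output)
```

View pics/w2z.png

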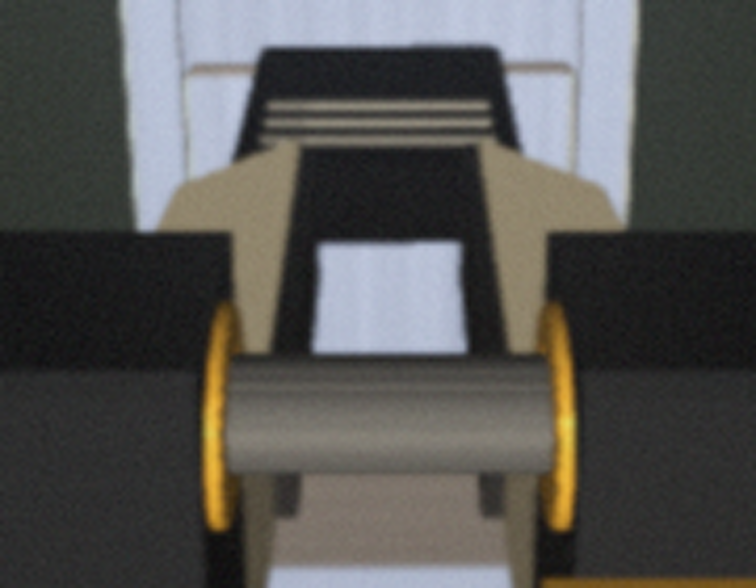

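The fingers (zoom 300–480) appear to overlap the tab's top without any grip force. Closing fully to learn where they stop.

>>> carry_out([
  [[0, 0, 0, 0, 0, 0, 0], [0, 0, 0, 0, 0, 0, 0], [0, 0, 0, 0, 0, 0, 0], [0, 0, 0, 0, 0, 0, 0], [0, 0, 0, 0, 0, 0, 0]],
])

```text
time: 6.7
tool_pos: [0.4861, 0.0366, 0.0471]
ee_rot: [180.0, -0.0, 97.4]
ft_force: [-0.5, 0.5, 0.9]
finger_gap: 0.0006
gripper_force: 0.0
```

Run:
```python
from h import *
im,P=cloud("wrist"); save(cv2.resize(im[180:340,150:350],None,fx=4,fy=3.7),"w3.png")
```

```text
(no output)
```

View pics/w3.png

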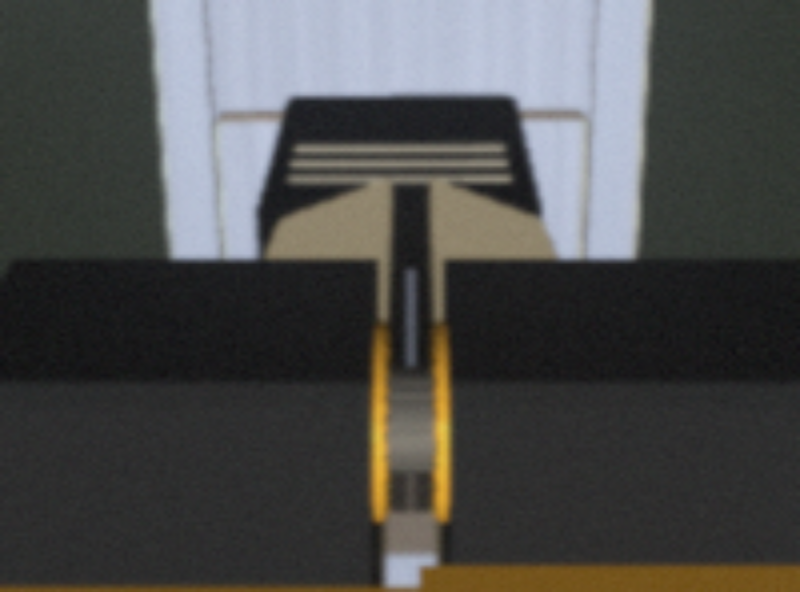

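Fingers closed fully without touching; they lie before or behind the tab. A push of 15 mm along the slide direction will tell.

>>> carry_out([
  [[0, 0, 0, -0.05, 0.4, 0, 0], [0, 0, 0, -0.1, 0.8, 0, 0], [0, 0, 0, -0.15, 1.2, 0, 0], [0, 0, 0, -0.2, 1.5, 0, 0], [0, 0, 0, -0.2, 1.5, 0, 0]],
])

```text
time: 7.25
tool_pos: [0.484, 0.0524, 0.0472]
ee_rot: [180.0, -0.0, 97.5]
ft_force: [-0.3, 0.1, -0.6]
finger_gap: 0.0006
gripper_force: 0.0
```

Run:
```python
from h import *
for c in("top","scene","wrist"):
  im,Q=cloud(c); 
  print(c,[(np.round(r["at"],4),round(r["score"],2)) for r in arm.mark_of(c,"jaw_tab")[:2]],[(np.round(r["at"],4),round(r["score"],2)) for r in arm.mark_of(c,"stand_bed")[:1]])
  if c=="scene": save(cv2.resize(im[150:260,150:300],None,fx=5,fy=5,interpolation=cv2.INTER_CUBIC),"s3.png")
```

```text
top [] [(array([ 0.4968, -0.0478,  0.0127]), 0.9)]
scene [(array([0.4851, 0.0349, 0.0582]), 0.57), (array([0.5248, 0.2572, 0.0573]), 0.23)] [(array([ 0.4951, -0.0521,  0.0073]), 0.86)]
wrist [] [(array([ 0.4966, -0.0512,  0.0133]), 0.62)]
```

View pics/s3.png

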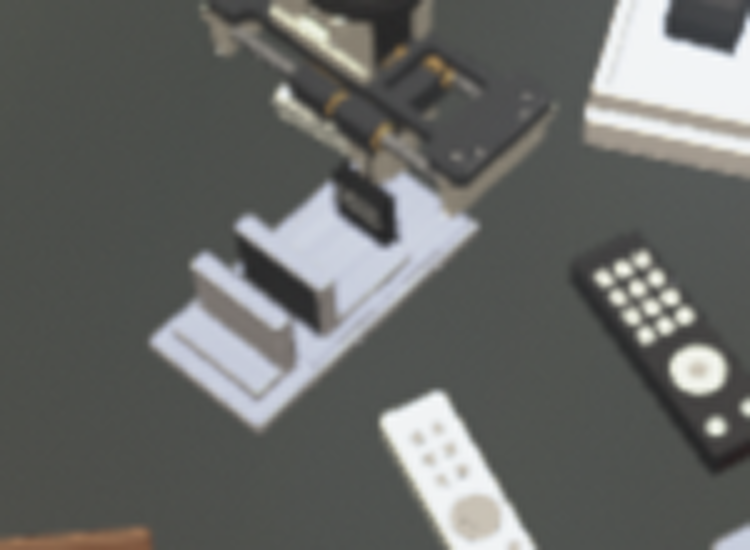

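Run:
```python
from h import *
print(arm.finger_overhang)
i=arm.camera_info("wrist");im,d=arm.camera("wrist");K=i["K"];T=i["T_tool_cam"]
for u in (235,243,248,252,257,265):
  for v in range(215,300,6):
    z=d[v,u];p=np.array([(u-K[0,2])/K[0,0]*z,(v-K[1,2])/K[1,1]*z,z]);print(u,v,im[v,u],(T[:3,:3]@p+T[:3,3]).round(3),end=" | ")
  print()
```

```text
0.014
235 215 [181 190 211] [ 0.    -0.013  0.034] | 235 221 [180 191 211] [-0.005 -0.013  0.034] | 235 227 [33 32 39] [-0.007 -0.013  0.029] | 235 233 [127 117  97] [ 0.013 -0.01  -0.021] | 235 239 [142 131 107] [ 0.013 -0.01  -0.028] | 235 245 [143 132 109] [ 0.012 -0.01  -0.034] | 235 251 [36 38 39] [ 0.038 -0.006 -0.087] | 235 257 [33 34 36] [ 0.038 -0.006 -0.09 ] | 235 263 [30 32 30] [ 0.037 -0.006 -0.093] | 235 269 [30 29 32] [ 0.037 -0.006 -0.097] | 235 275 [28 25 28] [ 0.037 -0.006 -0.099] | 235 281 [28 26 27] [ 0.038 -0.006 -0.103] | 235 287 [46 46 44] [ 0.037 -0.005 -0.104] | 235 293 [51 50 49] [ 0.035 -0.005 -0.104] | 235 299 [49 45 48] [ 0.034 -0.005 -0.105] | 
243 215 [184 193 214] [ 0.    -0.008  0.034] | 243 221 [184 192 214] [-0.004 -0.008  0.034] | 243 227 [35 39 42] [-0.007 -0.008  0.029] | 243 233 [146 135 114] [ 0.012 -0.006 -0.021] | 243 239 [144 133 108] [ 0.012 -0.006 -0.028] | 243 245 [146 135 111] [ 0.013 -0.006 -0.035] | 243 251 [50 47 45] [ 0.038 -0.004 -0.087] | 243 257 [47 46 45] [ 0.037 -0.004 -0.089] | 243 263 [43 42 37] [ 0.037 -0.004 -0.093] | 243 269
[... 2266 characters left out ...]
9] [ 0.03   0.    -0.099] | 
265 215 [184 195 215] [0.    0.008 0.033] | 265 221 [187 196 217] [-0.005  0.008  0.034] | 265 227 [31 31 40] [-0.006  0.008  0.028] | 265 233 [145 133 111] [ 0.013  0.005 -0.022] | 265 239 [146 136 114] [ 0.013  0.005 -0.03 ] | 265 245 [142 130 108] [ 0.012  0.005 -0.034] | 265 251 [37 37 39] [ 0.038  0.003 -0.087] | 265 257 [31 29 32] [ 0.037  0.003 -0.09 ] | 265 263 [28 27 27] [ 0.038  0.002 -0.094] | 265 269 [27 27 28] [ 0.037  0.002 -0.096] | 265 275 [23 24 27] [ 0.038  0.002 -0.1  ] | 265 281 [31 28 31] [ 0.038  0.002 -0.103] | 265 287 [45 46 47] [ 0.037  0.002 -0.104] | 265 293 [45 45 47] [ 0.036  0.002 -0.105] | 265 299 [46 46 46] [ 0.034  0.002 -0.105] |
```

The depth shows the fingertips at about −15 mm along tool z instead of +14: the reported TCP lies 29 mm too far ahead, and the fingers passed over the tab. I'll account for this from now on.

>>> carry_out([
  [[0, 0, 0, 0, 0, 1, 1], [0, 0, 0, 0, 0, 1, 1], [0, 0, 0, 0.15, -1.45, 1, 1], [0, 0, 0, 0.15, -1.45, 1, 1], [0, 0, 0, 0.15, -1.45, 1, 1], [0, 0, 0, 0.15, -1.45, 1, 1], [0, 0, 0, 0.15, -1.45, -1, 1], [0, 0, 0, 0.15, -1.45, -2, 1], [0, 0, 0, 0.15, -1.45, -2.8, 1], [0, 0, 0, 0.15, -1.45, -2.8, 0.3], [0, 0, 0, 0.15, -1.45, -2.8, 0.3], [0, 0, 0, 0.15, -1.45, -2.8, 0.3], [0, 0, 0, 0.15, -1.45, -2.8, 0.3], [0, 0, 0, 0.15, -1.45, -2.8, 0.3], [0, 0, 0, 0.15, -1.45, -2.8, 0.3], [0, 0, 0, 0.15, -1.45, -2.8, 0.3], [0, 0, 0, 0.15, -1.45, -2.8, 0.3], [0, 0, 0, 0.15, -1.45, -2.8, 0.3]],
])

```text
time: 9.55
tool_pos: [0.4846, 0.0369, 0.0193]
ee_rot: [-179.9, 0.0, 97.5]
ft_force: [-4.3, -0.7, 6.3]
finger_gap: 0.0397
gripper_force: 30.0
```

>>> carry_out([
  [[0, 0, 0, -0.05, 0.4, 0, 0.3], [0, 0, 0, -0.1, 0.8, 0, 0.3], [0, 0, 0, -0.15, 1.2, 0, 0.3], [0, 0, 0, -0.2, 1.6, 0, 0.3], [0, 0, 0, -0.25, 1.9, 0, 0.3], [0, 0, 0, -0.25, 1.9, 0, 0.3], [0, 0, 0, -0.25, 1.9, 0, 0.3], [0, 0, 0, -0.25, 1.9, 0, 0.8], [0, 0, 0, -0.25, 1.9, 0, 0.8], [0, 0, 0, -0.25, 1.9, 0, 0.8], [0, 0, 0, -0.25, 1.9, 5, 1], [0, 0, 0, -0.25, 1.9, 10, 1], [0, 0, 0, -0.25, 1.9, 15, 1], [0, 0, 0, -0.25, 1.9, 18, 1], [0, 0, 0, -0.25, 1.9, 18, 1]],
])

```text
time: 11.05
tool_pos: [0.4865, 0.0571, 0.2035]
ee_rot: [179.5, 0.1, 97.5]
ft_force: [0.0, -0.6, -0.8]
finger_gap: 0.0913
gripper_force: 0.0
```

```bash
cat >> h.py <<'E'
SY=97.5
def stand(P):
    z=(P[...,2]>.05)&(P[...,2]<.07)
    sx=np.array([np.cos(np.radians(SY)),np.sin(np.radians(SY))]); d=P[...,:2]-[.4974,-.052]; t=d@sx
    for n,a,b in(("fixed",-.025,.004),("slide",.007,.065),("tab",.075,.135)):
        q=P[z&(np.abs(d@[sx[1],-sx[0]])<.05)&(t>a)&(t<b)]
        if len(q)>20:
            r=cv2.minAreaRect((q[:,:2]*1000).astype(np.float32)); print(n,len(q),np.round(r[0],1),np.round(r[1],1),round(r[2],1),"along",np.percentile((q[:,:2]-[.4974,-.052])@sx,[3,97]).round(4))
E
python3 - <<'E'
from h import *
for c in("scene","wrist"):
  print(arm.get_state()["tool_pos"]);im,P=cloud(c); stand(P)
  print(c,[(np.round(r["at"],4),round(r["score"],2)) for r in arm.mark_of(c,"jaw_tab")[:2]],[(np.round(r["at"],4),round(r["score"],2)) for r in arm.mark_of(c,"stand_bed")[:1]])
E
```

```text
[0.48651366 0.05705945 0.20348631]
fixed 131 [501.5 -61.1] [68.4 16.2] 5.8 along [-0.0162 -0.0021]
slide 133 [494.3 -12.1] [67.2 15.9] 6.6 along [0.033  0.0465]
tab 66 [485.1  50.8] [40.4 14.3] 10.5 along [0.0972 0.1096]
scene [(array([0.483 , 0.0562, 0.0581]), 0.69)] [(array([ 0.4945, -0.0505,  0.0096]), 0.73)]
[0.48267275 0.05568302 0.19850205]
fixed 904 [495.6 -55.3] [65.5 14.1] 7.6 along [-0.009   0.0036]
slide 960 [489.6  -7.4] [65.6 15.3] 7.4 along [0.0382 0.0524]
tab 536 [480.8  56.1] [39.  12.8] 7.0 along [0.1035 0.1154]
wrist [(array([0.4842, 0.0579, 0.0616]), 0.72)] [(array([ 0.4972, -0.0501,  0.0117]), 0.72)]
```

```bash
cat >> h.py <<'E'
def tool(yaw,tilt,toward):
    """tool-down with tool x at yaw, then tool z tilted by tilt deg toward horizontal direction yaw 'toward'"""
    a=np.radians(toward-90); return R.from_rotvec(np.radians(tilt)*np.array([np.cos(a),np.sin(a),0]))*R.from_euler("xyz",[180,0,yaw],degrees=True)
def plan(c,Rt,P0,R0,e=.027):
    P=np.array(c)+e*Rt.as_matrix()[:,2]
    rv=(Rt*R0.inv()).as_rotvec(); print("turn",rv.round(3),"shift cm",((P-P0)*100).round(2),"-> P",P.round(4),"rpy",Rt.as_euler("xyz",degrees=True).round(1),"deg",np.degrees(np.linalg.norm(rv)).round(1))
    return P
E
python3 - <<'E'
from h import *
P0=np.array([.4830,.0559,.1990]);R0=R.from_euler("xyz",[180,0,97.5],degrees=True)
Rt=tool(120,35,-60); 
plan([.576,.4189,.151],Rt,P0,R0)
plan([.576,.4189,.061],Rt,P0,R0)
plan([.576,.4189,.20],tool(120,0,-60),P0,R0)
E
```

```text
turn [-0.582 -0.198  0.38 ] shift cm [10.07 34.96 -7.01] -> P [0.5837 0.4055 0.1289] rpy [180.  35. 120.] deg 41.4
turn [-0.582 -0.198  0.38 ] shift cm [ 10.07  34.96 -16.01] -> P [0.5837 0.4055 0.0389] rpy [180.  35. 120.] deg 41.4
turn [0.    0.    0.393] shift cm [ 9.3 36.3 -2.6] -> P [0.576  0.4189 0.173 ] rpy [-180.    0.  120.] deg 22.5
```

>>> carry_out([
  [[0, 0, 0.2, 5, 15, 0, 1], [0, 0, 0.2, 5, 15, 0, 1], [0, 0, 0.2, 5, 15, 0, 1], [0, 0, 0.393, 9, 30, -1, 1], [-0.3, -0.1, 0.39, 9, 30, -2, 1], [-0.582, -0.198, 0.38, 10.07, 35, -4, 1], [-0.582, -0.198, 0.38, 10.07, 35, -7, 1], [-0.582, -0.198, 0.38, 10.07, 35, -7, 1], [-0.582, -0.198, 0.38, 10.07, 35, -7, 1], [-0.582, -0.198, 0.38, 10.07, 35, -7, 1], [-0.582, -0.198, 0.38, 10.07, 35, -7, 1], [-0.582, -0.198, 0.38, 10.07, 35, -7, 1], [-0.582, -0.198, 0.38, 10.07, 35, -7, 1], [-0.582, -0.198, 0.38, 10.07, 35, -7, 1]],
])

```text
time: 12.75
tool_pos: [0.586, 0.4038, 0.1308]
ee_rot: [179.8, 35.0, 119.6]
ft_force: [-0.1, -0.4, 0.0]
finger_gap: 0.092
gripper_force: 0.0
```

```bash
cat >> h.py <<'E'
def trayrect(cam="wrist"):
    im,P=cloud(cam); save(im,"last.png"); g=im.max(2); zz=(P[...,2]>.054)&(P[...,2]<.08)
    for n,ct,lim in(("sat",(.594,.386),190),("tv",(.487,.329),100)):
        u=np.array([-.49,.872]); d=P[...,:2]-ct; q=P[zz&(np.abs(d@u)<.13)&(np.abs(d@[.872,.49])<.04)&(g<lim)]
        if len(q)>50:
            (x,y),(w,h),a=cv2.minAreaRect((q[:,:2]*1000).astype(np.float32)); print(cam,n,len(q),round(x,1),round(y,1),round(w),round(h),round(a,1),"z",np.median(q[:,2]).round(4))
            e=(q[:,:2]-ct); b=e@[.872,.49]; print("   cross pct",np.percentile(b,[2,98]).round(4),"along",np.percentile(e@u,[1,99]).round(4))
    for t in("sat_head","sat_foot","tv_head","tv_foot"): print(t,[(np.round(r["at"],4),round(r["score"],2)) for r in arm.mark_of(cam,t)[:1]])
E
python3 - <<'E'
from h import *
s=arm.get_state();print(s["tool_pos"],s["ee_rot"],s["q"].round(1))
trayrect()
E
```

```text
[0.58597429 0.40381638 0.13081186] [179.76383719  34.99932454 119.57505079] [-31.8  51.7 -37.1  75.8  57.   88.6 -49.6]
wrist sat 15496 599.2 378.3 54 228 30.7 z 0.0685
   cross pct [-0.0245  0.0245] along [-0.089   0.1037]
wrist tv 12369 483.7 334.6 46 167 28.6 z 0.0655
   cross pct [-0.0205  0.0228] along [-0.0726  0.0894]
sat_head [(array([0.543 , 0.4763, 0.0569]), 0.73)]
sat_foot [(array([0.6475, 0.2991, 0.0563]), 0.8)]
tv_head [(array([0.4489, 0.4028, 0.0534]), 0.95)]
tv_foot [(array([0.5252, 0.2567, 0.0508]), 0.69)]
```

View pics/last.png

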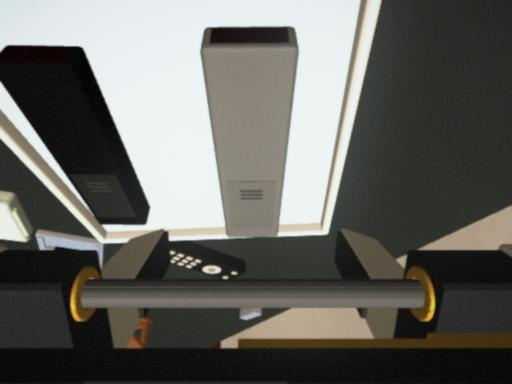

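Sat is centred (head end at (250,35), body around column 250); the tray wall to its right near column 345 means I open only to 66 mm.

>>> carry_out([
  [[0, 0, 0, 0, 0, 0, 0.72], [0, 0, 0, 0, 0, 0, 0.72], [0, 0, 0, 0, 0, -3, 0.72], [0, 0, 0, 0, 0, -6, 0.72], [0, 0, 0, 0, 0, -8, 0.72], [0, 0, 0, 0, 0, -9, 0.72], [0, 0, 0, 0, 0, -9, 0.72], [0, 0, 0, 0, 0, -9, 0.72], [0, 0, 0, 0, 0, -9, 0.4], [0, 0, 0, 0, 0, -9, 0.4], [0, 0, 0, 0, 0, -9, 0.4], [0, 0, 0, 0, 0, -9, 0.4], [0, 0, 0, 0, 0, -9, 0.4], [0, 0, 0, 0, 0, -9, 0.4]],
])

```text
time: 14.4
tool_pos: [0.5842, 0.4065, 0.0404]
ee_rot: [179.8, 35.0, 119.8]
ft_force: [-0.8, 0.8, 6.8]
finger_gap: 0.0516
gripper_force: 30.0
```

Run:
```python
from h import *
P0=np.array([.5838,.4057,.0388]);R0=tool(120,35,-60)
for z in(.25,.16,.152):
    plan([.4950,-.0396,z],tool(97.5,55,97.5),P0,R0)
plan([.56,.22,.27],tool(110,0,100),P0,R0)
plan([.53,.08,.27],tool(105,30,105),P0,R0)
```

```text
turn [ 1.495  0.508 -0.308] shift cm [ -9.17 -42.34  19.57] -> P [ 0.4921 -0.0177  0.2345] rpy [180.  -55.   97.5] deg 92.2
turn [ 1.495  0.508 -0.308] shift cm [ -9.17 -42.34  10.57] -> P [ 0.4921 -0.0177  0.1445] rpy [180.  -55.   97.5] deg 92.2
turn [ 1.495  0.508 -0.308] shift cm [ -9.17 -42.34   9.77] -> P [ 0.4921 -0.0177  0.1365] rpy [180.  -55.   97.5] deg 92.2
turn [ 0.554  0.258 -0.169] shift cm [ -2.38 -18.57  20.42] -> P [0.56  0.22  0.243] rpy [-180.    0.  110.] deg 36.4
turn [ 1.051  0.435 -0.233] shift cm [ -5.73 -31.27  20.78] -> P [0.5265 0.093  0.2466] rpy [180. -30. 105.] deg 66.5
```

>>> carry_out([
  [[0, 0, 0, 0, 0, 1, 0.4], [0, 0, 0, 0, 0, 3, 0.4], [0, 0, 0, 0, 0, 6, 0.4], [0, 0, 0, 0, 0, 10, 0.4], [0, 0, 0, 0, 0, 14, 0.4], [0, 0, 0, 0, 0, 16, 0.4], [0, 0, 0, 0, 0, 16, 0.4], [0, 0, 0, 0, 0, 16, 0.4]],
])

```text
time: 15.2
tool_pos: [0.5835, 0.4058, 0.1984]
ee_rot: [180.0, 35.0, 119.9]
ft_force: [-0.7, -1.5, -2.8]
finger_gap: 0.0521
gripper_force: 30.0
```

>>> carry_out([
  [[0.2, 0.09, -0.06, -1, -5, 4, 0.4], [0.35, 0.16, -0.1, -1.5, -10, 5, 0.4], [0.45, 0.2, -0.13, -2, -14, 6, 0.4], [0.554, 0.258, -0.169, -2.4, -18.6, 6, 0.4], [0.7, 0.31, -0.19, -3.4, -23, 6, 0.4], [0.85, 0.36, -0.21, -4.5, -27, 6.5, 0.4], [1.051, 0.435, -0.233, -5.7, -31, 7, 0.4], [1.2, 0.46, -0.26, -7, -35, 7, 0.4], [1.35, 0.485, -0.28, -8, -39, 6.5, 0.4], [1.495, 0.508, -0.308, -9.17, -42.3, 6, 0.4], [1.495, 0.508, -0.308, -9.17, -42.3, 6, 0.4], [1.495, 0.508, -0.308, -9.17, -42.3, 6, 0.4], [1.495, 0.508, -0.308, -9.17, -42.3, 6, 0.4], [1.495, 0.508, -0.308, -9.17, -42.3, 6, 0.4], [1.495, 0.508, -0.308, -9.17, -42.3, 6, 0.4], [1.495, 0.508, -0.308, -9.17, -42.3, 6, 0.4], [1.495, 0.508, -0.308, -9.17, -42.3, 6, 0.4], [1.495, 0.508, -0.308, -9.17, -42.3, 6, 0.4]],
])

```text
time: 17.0
tool_pos: [0.4922, -0.0161, 0.2598]
ee_rot: [-180.0, -54.8, 97.6]
ft_force: [0.0, -0.0, -2.0]
finger_gap: 0.0518
gripper_force: 30.0
```

```bash
cat >> h.py <<'E'
def upright(dim):
    "standing remote near the stand: points seen by fixed cameras above the cheeks"
    for c in("top","scene"):
        im,P=cloud(c); save(im,"last_"+c+".png")
        for t in dim: print(c,t,[(np.round(r["at"],4),round(r["score"],2)) for r in arm.mark_of(c,t)[:2]])
E
python3 - <<'E'
from h import *
s=arm.get_state();print(s["tool_pos"],s["ee_rot"],s["q"].round(1),s["joint_vel"].round(1))
upright(["sat_foot","sat_head","sat"])
im=cv2.imread("pics/last_scene.png");cv2.imwrite("pics/a.png",cv2.resize(im[60:300,120:320],None,fx=2.5,fy=2.5))
E
```

```text
[ 0.49221256 -0.01611142  0.25980508] [-179.98974259  -54.81331656   97.5797061 ] [ 69.9  47.2 -61.4  97.3 -11.2  77.2  22.6] [ 0.5  0.8  0.4 -0.1 -0.  -0.   0.1]
top sat_foot [(array([ 0.4886, -0.0298,  0.1413]), 0.92), (array([0.4823, 0.0571, 0.0593]), 0.26)]
top sat_head [(array([ 0.488 , -0.2964,  0.0166]), 0.52), (array([ 0.4986, -0.0543, -0.0012]), 0.3)]
top sat [(array([ 0.7057, -0.05  ,  0.0087]), 0.65), (array([ 0.4903, -0.0208,  0.2397]), 0.61)]
scene sat_foot [(array([ 0.4922, -0.0314,  0.1368]), 0.64), (array([ 0.5426,  0.3749, -0.0019]), 0.23)]
scene sat_head [(array([ 0.4886, -0.0327,  0.3414]), 0.57), (array([ 0.356 , -0.2278, -0.0006]), 0.57)]
scene sat [(array([ 0.4977, -0.0242,  0.238 ]), 0.72), (array([7.856e-01, 4.720e-02, 2.000e-04]), 0.38)]
```

View pics/a.png

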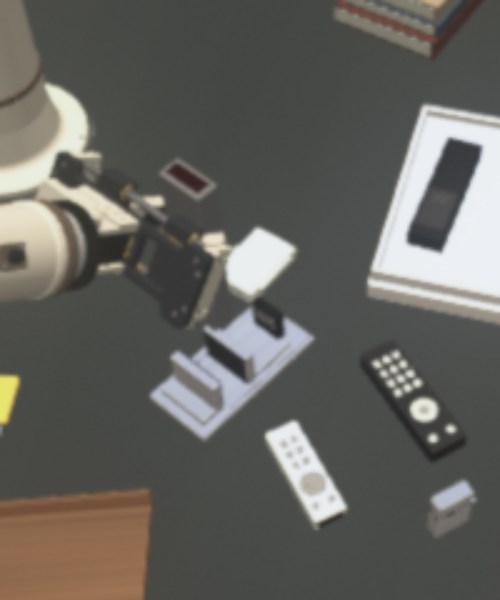

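Sat upright, head window up at (185,180) above the stand. Lowering between the cheeks.

>>> carry_out([
  [[0, 0, 0, 0, -0.25, -1, 0.4], [0, 0, 0, 0, -0.25, -3, 0.4], [0, 0, 0, 0, -0.25, -5, 0.4], [0, 0, 0, 0, -0.25, -6, 0.4], [0, 0, 0, 0, -0.25, -7, 0.4], [0, 0, 0, 0, -0.25, -8, 0.4], [0, 0, 0, 0, -0.25, -9, 0.4], [0, 0, 0, 0, -0.25, -10, 0.4], [0, 0, 0, 0, -0.25, -11, 0.4], [0, 0, 0, 0, -0.25, -11.5, 0.4], [0, 0, 0, 0, -0.25, -11.5, 0.4], [0, 0, 0, 0, -0.25, -11.5, 0.4], [0, 0, 0, 0, -0.25, -11.5, 0.4]],
])

```text
time: 18.7
tool_pos: [0.4924, -0.0194, 0.1446]
ee_rot: [-180.0, -55.0, 97.4]
ft_force: [0.6, 0.3, -1.7]
finger_gap: 0.0522
gripper_force: 30.0
```

>>> carry_out([
  [[0, 0, 0, 0, 0, -0.2, 0.4], [0, 0, 0, 0, 0, -0.4, 0.4], [0, 0, 0, 0, 0, -0.6, 0.4], [0, 0, 0, 0, 0, -0.7, 0.4], [0, 0, 0, 0, 0, -0.8, 0.4], [0, 0, 0, 0, 0, -0.8, 0.4], [0, 0, 0, 0, 0, -0.8, 0.4]],
])

```text
time: 19.4
tool_pos: [0.4921, -0.0194, 0.1362]
ee_rot: [-179.9, -55.0, 97.4]
ft_force: [-0.1, 0.4, -2.2]
finger_gap: 0.0515
gripper_force: 30.0
```

>>> carry_out([
  [[0, 0, 0, 0, 0, -0.1, 0.4], [0, 0, 0, 0, 0, -0.2, 0.4], [0, 0, 0, 0, 0, -0.3, 0.4], [0, 0, 0, 0, 0, -0.4, 0.4], [0, 0, 0, 0, 0, -0.5, 0.4], [0, 0, 0, 0, 0, -0.5, 0.4]],
])

```text
time: 20.0
tool_pos: [0.4922, -0.0186, 0.134]
ee_rot: [-179.9, -55.2, 97.5]
ft_force: [-3.1, -3.5, 13.0]
finger_gap: 0.0515
gripper_force: 30.0
```

>>> carry_out([
  [[0, 0, 0, 0, 0, 0.2, 0.4], [0, 0, 0, 0, 0, 0.2, 0.4], [0, 0, 0, 0, 0, 0.2, 0.75], [0, 0, 0, 0, 0, 0.2, 0.75], [0, 0, 0, 0, 0, 0.2, 0.75], [0, 0, 0, 0, 0, 0.2, 0.75], [0, 0, 0, 0, 0, 0.2, 0.75], [0, 0, 0, 0.3, -2.4, 1.9, 0.75], [0, 0, 0, 0.7, -4.8, 3.6, 0.75], [0, 0, 0, 1.3, -9.7, 7.1, 0.75], [0, 0, 0, 1.3, -9.7, 7.1, 0.75], [0, 0, 0, 1.3, -9.7, 7.1, 0.75]],
])

```text
time: 21.2
tool_pos: [0.5063, -0.1185, 0.2026]
ee_rot: [180.0, -54.9, 97.3]
ft_force: [-0.8, -0.4, -0.3]
finger_gap: 0.0689
gripper_force: 0.0
```

Run:
```python
from h import *
s=arm.get_state();print(s["tool_pos"],s["ee_rot"])
upright(["sat_foot","sat_head","jaw_tab"])
for c in("top","scene"):
    im,P=cloud(c); q=P[(P[...,2]>.075)&(np.abs(P[...,0]-.495)<.05)&(np.abs(P[...,1]+.03)<.035)]
    for a,b in((.08,.12),(.12,.16),(.16,.2),(.2,.225)):
        k=q[(q[:,2]>a)&(q[:,2]<b)]
        if len(k)>5: print(c,a,len(k),k.mean(0).round(4),k.min(0).round(3),k.max(0).round(3))
```

```text
[ 0.50627327 -0.11854423  0.20256474] [179.95488079 -54.85836107  97.28859086]
top sat_foot [(array([ 0.4903, -0.0333,  0.0177]), 0.59)]
top sat_head [(array([ 0.4941, -0.0404,  0.2102]), 0.67)]
top jaw_tab [(array([0.4814, 0.0591, 0.0598]), 0.84)]
scene sat_foot [(array([ 0.4921, -0.0352,  0.0139]), 0.8)]
scene sat_head [(array([ 0.4891, -0.0344,  0.2115]), 0.85), (array([0.5249, 0.2559, 0.0553]), 0.22)]
scene jaw_tab [(array([0.4853, 0.0555, 0.0602]), 0.61), (array([0.5835, 0.1282, 0.0122]), 0.61)]
top 0.08 22 [ 0.4887 -0.0223  0.0994] [ 0.467 -0.026  0.08 ] [ 0.513 -0.02   0.12 ]
top 0.12 21 [ 0.4899 -0.022   0.1448] [ 0.466 -0.026  0.12 ] [ 0.514 -0.019  0.16 ]
top 0.16 25 [ 0.4869 -0.0231  0.1815] [ 0.466 -0.03   0.162] [ 0.515 -0.02   0.2  ]
top 0.2 199 [ 0.4925 -0.0346  0.2127] [ 0.468 -0.05   0.2  ] [ 0.518 -0.02   0.219]
scene 0.08 173 [ 0.5076 -0.0443  0.1001] [ 0.472 -0.054  0.08 ] [ 0.526 -0.021  0.12 ]
scene 0.12 184 [ 0.5073 -0.0439  0.1404] [ 0.473 -0.054  0.12 ] [ 0.525 -0.021  0.16 ]
scene 0.16 192 [ 0.5074 -0.0438  0.1804] [ 0.473 -0.054  0.161] [ 0.525 -0.02   0.2  ]
scene 0.2 213 [ 0.4992 -0.0391  0.2087] [ 0.47  -0.053  0.2  ] [ 0.523 -0.022  0.215]
```

Run:
```python
from h import *
P0=np.array([.5053,-.1173,.2030]);R0=tool(97.5,55,97.5)
plan([.4821,.0559,.047],tool(97.5,20,-82.5),P0,R0)
plan([.4821,.0559,.16],tool(97.5,20,-82.5),P0,R0)
plan([.500,-.10,.33],tool(97.5,20,97.5),P0,R0)
plan([.4821,.08,.31],tool(97.5,0,97.5),P0,R0)
```

```text
turn [-1.298 -0.171 -0.   ] shift cm [ -2.2   16.4  -18.14] -> P [0.4833 0.0467 0.0216] rpy [180.   20.   97.5] deg 75.0
turn [-1.298 -0.171 -0.   ] shift cm [-2.2  16.4  -6.84] -> P [0.4833 0.0467 0.1346] rpy [180.   20.   97.5] deg 75.0
turn [-0.606 -0.08  -0.   ] shift cm [-0.65  2.65 10.16] -> P [ 0.4988 -0.0908  0.3046] rpy [180.  -20.   97.5] deg 35.0
turn [-0.952 -0.125 -0.   ] shift cm [-2.32 19.73  8.  ] -> P [0.4821 0.08   0.283 ] rpy [180.    0.   97.5] deg 55.0
```

>>> carry_out([
  [[-0.15, -0.02, 0, 0, -2, 4, 1], [-0.3, -0.04, 0, 0, -2, 8, 1], [-0.45, -0.06, 0, -0.5, -2, 12, 1], [-0.6, -0.08, 0, -0.6, -1, 14, 1], [-0.75, -0.1, 0, -1, 3, 14, 1], [-0.85, -0.11, 0, -1.5, 8, 14, 1], [-0.95, -0.125, 0, -2, 12, 14, 1], [-1.1, -0.145, 0, -2.2, 17, 13, 1], [-1.2, -0.16, 0, -2.2, 19, 10, 1], [-1.298, -0.171, 0, -2.2, 19, 6, 1], [-1.298, -0.171, 0, -2.2, 18, 2, 1], [-1.298, -0.171, 0, -2.2, 16.4, -2, 1], [-1.298, -0.171, 0, -2.2, 16.4, -6.8, 1], [-1.298, -0.171, 0, -2.2, 16.4, -6.8, 1], [-1.298, -0.171, 0, -2.2, 16.4, -6.8, 1], [-1.298, -0.171, 0, -2.2, 16.4, -6.8, 1], [-1.298, -0.171, 0, -2.2, 16.4, -6.8, 1]],
])

```text
time: 23.4
tool_pos: [0.4848, 0.0483, 0.1367]
ee_rot: [179.7, 20.0, 97.3]
ft_force: [-0.4, -0.0, 0.5]
finger_gap: 0.0916
gripper_force: 0.0
```

Now down on the tab and grip.

>>> carry_out([
  [[0, 0, 0, 0, 0, 0, 1], [0, 0, 0, 0, 0, -3, 1], [0, 0, 0, 0, 0, -6, 1], [0, 0, 0, 0, 0, -9, 1], [0, 0, 0, 0, 0, -11, 1], [0, 0, 0, 0, 0, -11.3, 1], [0, 0, 0, 0, 0, -11.3, 1], [0, 0, 0, 0, 0, -11.3, 0.3], [0, 0, 0, 0, 0, -11.3, 0.3], [0, 0, 0, 0, 0, -11.3, 0.3], [0, 0, 0, 0, 0, -11.3, 0.3], [0, 0, 0, 0, 0, -11.3, 0.3], [0, 0, 0, 0, 0, -11.3, 0.3], [0, 0, 0, 0, 0, -11.3, 0.3], [0, 0, 0, 0, 0, -11.3, 0.3], [0, 0, 0, 0, 0, -11.3, 0.3]],
])

```text
time: 25.0
tool_pos: [0.483, 0.0476, 0.0211]
ee_rot: [180.0, 20.0, 97.4]
ft_force: [-0.1, -0.4, 0.3]
finger_gap: 0.0397
gripper_force: 30.0
```

>>> carry_out([
  [[0, 0, 0, 0.03, -0.2, 0, 0.3], [0, 0, 0, 0.05, -0.4, 0, 0.3], [0, 0, 0, 0.08, -0.6, 0, 0.3], [0, 0, 0, 0.1, -0.7, 0, 0.3], [0, 0, 0, 0.1, -0.7, 0, 0.3], [0, 0, 0, 0.1, -0.7, 0, 0.3]],
])

```text
time: 25.6
tool_pos: [0.4838, 0.0422, 0.0211]
ee_rot: [180.0, 19.9, 97.5]
ft_force: [-1.6, 4.7, 2.3]
finger_gap: 0.04
gripper_force: 30.0
```

>>> carry_out([
  [[0, 0, 0, 0, -0.1, 0, 0.3], [0, 0, 0, 0.02, -0.2, 0, 0.3], [0, 0, 0, 0.02, -0.2, 0, 0.3], [0, 0, 0, 0.02, -0.2, 0, 0.3]],
])

```text
time: 26.0
tool_pos: [0.4841, 0.0407, 0.0211]
ee_rot: [180.0, 19.9, 97.5]
ft_force: [-2.2, 5.8, 2.5]
finger_gap: 0.0399
gripper_force: 30.0
```

>>> carry_out([
  [[0, 0, 0, 0.01, -0.1, 0, 0.3], [0, 0, 0, 0.02, -0.2, 0, 0.3], [0, 0, 0, 0.02, -0.3, 0, 0.3], [0, 0, 0, 0.02, -0.3, 0, 0.3], [0, 0, 0, 0.02, -0.3, 0, 0.3]],
])

```text
time: 26.5
tool_pos: [0.4843, 0.0389, 0.0211]
ee_rot: [179.9, 19.8, 97.5]
ft_force: [-2.6, 7.9, 3.3]
finger_gap: 0.0399
gripper_force: 30.0
```

Run:
```python
from h import *
s=arm.get_state();print(s["tool_pos"],s["ft_force"])
for c in("top","scene"):
    im,P=cloud(c); stand(P)
    q=P[(P[...,2]>.075)&(np.abs(P[...,0]-.495)<.05)&(np.abs(P[...,1]+.03)<.035)]
    for a,b in((.08,.12),(.2,.225)):
        k=q[(q[:,2]>a)&(q[:,2]<b)]
        if len(k)>5: print(c,a,len(k),k.mean(0).round(4),k.min(0).round(3),k.max(0).round(3))
```

```text
[0.48429802 0.03889637 0.02109987] [-2.61226722  7.91873564  3.26464991]
slide 108 [490.4 -18.2] [64.1 14.4] 7.3 along [0.0277 0.0415]
top 0.08 23 [ 0.4883 -0.0253  0.1002] [ 0.467 -0.029  0.081] [ 0.513 -0.022  0.116]
top 0.2 200 [ 0.4927 -0.0371  0.2126] [ 0.468 -0.053  0.2  ] [ 0.518 -0.023  0.218]
fixed 163 [500.6 -59.4] [66.5 18.7] 9.6 along [-0.0159  0.0002]
slide 57 [521.  -21.6] [21.5 34.2] 32.8 along [0.0091 0.0374]
tab 154 [484.5  50.8] [77.3 30.3] 7.1 along [0.0891 0.1122]
scene 0.08 164 [ 0.5074 -0.0472  0.1008] [ 0.473 -0.058  0.08 ] [ 0.525 -0.024  0.12 ]
scene 0.2 212 [ 0.4999 -0.0421  0.2087] [ 0.471 -0.056  0.2  ] [ 0.524 -0.025  0.214]
```

>>> carry_out([
  [[0, 0, 0, 0.01, -0.1, 0, 0.3], [0, 0, 0, 0.02, -0.2, 0, 0.3], [0, 0, 0, 0.03, -0.3, 0, 0.3], [0, 0, 0, 0.03, -0.3, 0, 0.3], [0, 0, 0, 0.03, -0.3, 0, 0.3], [0, 0, 0, 0.03, -0.3, 0, 0.3]],
])

```text
time: 27.2
tool_pos: [0.4843, 0.0389, 0.021]
ee_rot: [179.9, 19.5, 97.6]
ft_force: [-5.0, 14.6, 5.4]
finger_gap: 0.0397
gripper_force: 30.0
```

Run:
```python
from h import *
P0=np.array([.4844,.0350,.0216]);R0=tool(97.5,20,-82.5)   # commanded
Rt=tool(97.5,55,-82.5); c=np.array([.494,-.0322,.142])
plan(c,Rt,P0,R0)
plan(c,Rt,P0,R0,e=.027-.10)
plan(c+[0,0,.06],Rt,P0,R0,e=.027-.14)
```

```text
turn [-0.606 -0.08  -0.   ] shift cm [ 1.25 -8.91 10.49] -> P [ 0.4969 -0.0541  0.1265] rpy [180.   55.   97.5] deg 35.0
turn [-0.606 -0.08  -0.   ] shift cm [ 0.18 -0.79 16.23] -> P [0.4862 0.0271 0.1839] rpy [180.   55.   97.5] deg 35.0
turn [-0.606 -0.08  -0.   ] shift cm [-0.25  2.46 24.52] -> P [0.4819 0.0596 0.2668] rpy [180.   55.   97.5] deg 35.0
```

>>> carry_out([
  [[0, 0, 0, -0.03, 0.3, 0, 0.3], [0, 0, 0, -0.03, 0.4, 0, 0.5], [0, 0, 0, -0.03, 0.4, 0, 0.8], [0, 0, 0, -0.03, 0.4, 0, 0.8], [0, 0, 0, -0.03, 0.4, 0, 0.8], [0, 0, 0, -0.03, 0.6, 2, 0.8], [0, 0, 0, -0.03, 1.5, 5, 0.8], [0, 0, 0, -0.03, 3, 9, 0.8], [0, 0, 0, 0, 5, 13, 0.8], [0, 0, 0, 0, 5, 13, 0.8], [0, 0, 0, 0, 5, 13, 0.8]],
])

```text
time: 28.3
tool_pos: [0.4855, 0.0827, 0.152]
ee_rot: [179.8, 20.1, 97.4]
ft_force: [-0.3, -0.2, -1.0]
finger_gap: 0.0738
gripper_force: 0.0
```

>>> carry_out([
  [[-0.15, -0.02, 0, 0.1, 0, 2, 0.8], [-0.3, -0.04, 0, 0.1, 0, 4, 0.8], [-0.45, -0.06, 0, 0.1, 0, 4, 0.8], [-0.606, -0.08, 0, 0.1, -2, 4, 0.8], [-0.606, -0.08, 0, 0.15, -4, 3.2, 0.8], [-0.606, -0.08, 0, 0.18, -5.8, 3.2, 0.8], [-0.606, -0.08, 0, 0.18, -5.8, 3.2, 0.8], [-0.606, -0.08, 0, 0.18, -5.8, 3.2, 0.8], [-0.606, -0.08, 0, 0.18, -5.8, 3.2, 0.8], [-0.606, -0.08, 0, 0.18, -5.8, 3.2, 0.8]],
])

```text
time: 29.3
tool_pos: [0.487, 0.0248, 0.1838]
ee_rot: [179.7, 55.0, 97.2]
ft_force: [0.6, 0.3, 0.1]
finger_gap: 0.0734
gripper_force: 0.0
```

Run:
```python
from h import *
s=arm.get_state();print(s["tool_pos"],s["ee_rot"],s["q"].round(1))
im,P=cloud("wrist"); save(im,"w5.png")
q=P[(P[...,2]>.09)&(np.abs(P[...,0]-.495)<.06)&(np.abs(P[...,1]+.03)<.05)]
for a,b in((.09,.12),(.12,.16),(.16,.2),(.2,.23)):
    k=q[(q[:,2]>a)&(q[:,2]<b)]
    if len(k)>5: print(a,len(k),k.mean(0).round(4),np.percentile(k,[3,97],axis=0).round(4).tolist())
upright(["sat_foot","sat_head"]); im,P=cloud("scene"); stand(P)
```

```text
[0.48700864 0.02481591 0.18377847] [179.70637192  54.98132329  97.18917971] [ -7.4  39.5 -41.6 109.3  59.4  96.3 -70.4]
0.09 2107 [ 0.4913 -0.0233  0.1053] [[0.4675, -0.0275, 0.0911], [0.5152, -0.02, 0.1192]]
0.12 3149 [ 0.4914 -0.0232  0.1406] [[0.4675, -0.0273, 0.1214], [0.5155, -0.02, 0.1588]]
0.16 3659 [ 0.4914 -0.0235  0.1806] [[0.4676, -0.0274, 0.1613], [0.5155, -0.0201, 0.1991]]
0.2 773 [ 0.4915 -0.0235  0.204 ] [[0.4675, -0.0273, 0.2005], [0.5152, -0.02, 0.2076]]
top sat_foot []
top sat_head [(array([ 0.4931, -0.0386,  0.2108]), 0.55)]
scene sat_foot [(array([ 0.4943, -0.0377,  0.0125]), 0.57)]
scene sat_head [(array([ 0.4925, -0.0359,  0.2124]), 0.78)]
fixed 165 [500.3 -58.5] [65.3 19.7] 9.1 along [-0.0157  0.0003]
slide 57 [521.4 -22. ] [20.4 32.6] 33.1 along [0.0088 0.0377]
tab 65 [486.1  42.3] [39.6 12.4] 4.5 along [0.0891 0.1005]
```

>>> carry_out([
  [[0, 0, 0, 0.3, -2.5, -1.8, 0.8], [0, 0, 0, 0.6, -5, -3.6, 0.8], [0, 0, 0, 0.8, -7, -5, 0.8], [0, 0, 0, 0.97, -8, -5.74, 0.8], [0, 0, 0, 0.97, -8, -5.74, 0.8], [0, 0, 0, 0.97, -8, -5.74, 0.8], [0, 0, 0, 0.97, -8, -5.74, 0.8], [0, 0, 0, 0.97, -8, -5.74, 0.4], [0, 0, 0, 0.97, -8, -5.74, 0.4], [0, 0, 0, 0.97, -8, -5.74, 0.4], [0, 0, 0, 0.97, -8, -5.74, 0.4], [0, 0, 0, 0.97, -8, -5.74, 0.4], [0, 0, 0, 0.97, -8, -5.74, 0.4], [0, 0, 0, 0.97, -8, -5.74, 0.4]],
])

```text
time: 31.1
tool_pos: [0.4965, -0.055, 0.1259]
ee_rot: [179.8, 55.0, 97.4]
ft_force: [-0.4, 2.6, 3.0]
finger_gap: 0.052
gripper_force: 30.0
```

>>> carry_out([
  [[0, 0, 0, 0, 0, 0.5, 0.4], [0, 0, 0, 0, 0, 2, 0.4], [0, 0, 0, 0, 0, 4, 0.4], [0, 0, 0, 0, 0, 6, 0.4], [0, 0, 0, 0, 0, 9, 0.4], [0, 0, 0, 0, 0, 11, 0.4], [0, 0, 0, 0, 0, 11, 0.4], [0, 0, 0, 0, 0, 11, 0.4]],
])

```text
time: 31.9
tool_pos: [0.4961, -0.0558, 0.2364]
ee_rot: [179.8, 55.1, 97.2]
ft_force: [-0.2, 0.1, -1.6]
finger_gap: 0.0519
gripper_force: 30.0
```

```bash
cat >> h.py <<'E'
O=np.array([.490,-.2984,.018]); UY=-36.05
_u=np.radians(UY); ux=np.array([np.cos(_u)*np.cos(np.radians(25)),np.sin(_u)*np.cos(np.radians(25)),np.sin(np.radians(25))])
uy=np.array([-np.sin(_u),np.cos(_u),0]); un=np.cross(ux,uy)
def bp(x,y,n): return O+x*ux+y*uy+n*un
E
python3 - <<'E'
from h import *
P0=np.array([.4959,-.0531,.2365]);R0=tool(97.5,55,-82.5)
Rt=tool(180+UY,10,180+UY)
plan(bp(.136,-.107,.16),Rt,P0,R0); plan(bp(.136,-.107,.04),Rt,P0,R0); plan(bp(.136,-.107,.0205),Rt,P0,R0)
for f in(.33,.66):
    from scipy.spatial.transform import Slerp
    rr=Slerp([0,1],R.concatenate([R0,Rt]))(f); print((rr*R0.inv()).as_rotvec().round(3))
E
```

```text
turn [1.    0.594 0.72 ] shift cm [ -2.77 -36.18  -4.26] -> P [ 0.4682 -0.4149  0.1939] rpy [180. -10. 144.] deg 78.4
turn [1.    0.594 0.72 ] shift cm [  1.33 -39.16 -15.14] -> P [ 0.5092 -0.4447  0.0851] rpy [180. -10. 144.] deg 78.4
turn [1.    0.594 0.72 ] shift cm [  2.   -39.65 -16.9 ] -> P [ 0.5159 -0.4496  0.0675] rpy [180. -10. 144.] deg 78.4
[0.33  0.196 0.238]
[0.66  0.392 0.475]
```

>>> carry_out([
  [[0.05, 0.03, 0.04, 0, -1, 3, 0.4], [0.15, 0.09, 0.11, 0, -4, 5, 0.4], [0.25, 0.15, 0.18, 0, -8, 5, 0.4], [0.36, 0.22, 0.26, 0, -12, 5, 0.4], [0.47, 0.28, 0.34, 0, -16, 5, 0.4], [0.58, 0.34, 0.42, -1, -20, 5, 0.4], [0.69, 0.41, 0.5, -1, -24, 4, 0.4], [0.8, 0.48, 0.58, -2, -28, 2, 0.4], [0.9, 0.54, 0.65, -2, -32, 0, 0.4], [1.0, 0.594, 0.72, -2.77, -36.2, 0, 0.4], [1.0, 0.594, 0.72, -2.77, -36.2, -2, 0.4], [1.0, 0.594, 0.72, -2.77, -36.2, -4.26, 0.4], [1.0, 0.594, 0.72, -2.77, -36.2, -4.26, 0.4], [1.0, 0.594, 0.72, -2.77, -36.2, -4.26, 0.4], [1.0, 0.594, 0.72, -2.77, -36.2, -4.26, 0.4], [1.0, 0.594, 0.72, -2.77, -36.2, -4.26, 0.4], [1.0, 0.594, 0.72, -2.77, -36.2, -4.26, 0.4]],
])

```text
time: 33.6
tool_pos: [0.47, -0.4166, 0.1972]
ee_rot: [-179.9, -9.6, 144.0]
ft_force: [0.0, -0.4, -1.3]
finger_gap: 0.0517
gripper_force: 30.0
```

```bash
cat >> h.py <<'E'
def tob(p): return ((np.array(p)-O)@np.stack([ux,uy,un]).T).round(4)
E
python3 - <<'E'
from h import *
s=arm.get_state();print(s["tool_pos"],s["ee_rot"],s["q"].round(1),s["joint_vel"].round(1))
for c in("top","scene"):
    im,P=cloud(c); save(im,"last_"+c+".png")
    for t in("sat_foot","sat_head","rest_bed"): print(c,t,[(tob(r["at"]),round(r["score"],2)) for r in arm.mark_of(c,t)[:1]])
im,P=cloud("wrist")
B=(P-O)@np.stack([ux,uy,un]).T; q=B[(np.abs(B[...,2])<.012)&(B[...,0]>.02)&(B[...,0]<.17)&(np.abs(B[...,1])<.14)]
print("board normal off",len(q),np.median(q[:,2]))
E
```

```text
[ 0.47001043 -0.41661836  0.19715309] [-179.86117487   -9.60682076  143.98788229] [ 63.2  36.9 -37.7  83.   21.2  77.4  77. ] [ 0.3  0.6  0.6 -0.1  0.   0.1  0.2]
top sat_foot [(array([ 0.0107, -0.111 ,  0.1619]), 0.56)]
top sat_head [(array([-0.0018, -0.0032,  0.0006]), 0.72)]
top rest_bed [(array([-0.001 , -0.0001,  0.0014]), 0.81)]
scene sat_foot [(array([ 0.0059, -0.1084,  0.1531]), 0.84)]
scene sat_head [(array([ 0.2061, -0.1117,  0.1571]), 0.78)]
scene rest_bed [(array([-0.0001,  0.0019, -0.0031]), 0.85)]
board normal off 16592 0.0012950752141536778
```

>>> carry_out([
  [[0, 0, 0, 0.7, -0.3, -1.5, 0.4], [0, 0, 0, 1.5, -0.8, -3.7, 0.4], [0, 0, 0, 2.4, -1.5, -6.1, 0.4], [0, 0, 0, 3.2, -2.1, -8.3, 0.4], [0, 0, 0, 3.9, -2.6, -10, 0.4], [0, 0, 0, 4.4, -2.95, -11.3, 0.4], [0, 0, 0, 4.6, -3.1, -11.8, 0.4], [0, 0, 0, 4.7, -3.2, -12.2, 0.4], [0, 0, 0, 4.8, -3.25, -12.4, 0.4], [0, 0, 0, 4.8, -3.25, -12.4, 0.4], [0, 0, 0, 4.8, -3.25, -12.4, 0.4]],
])

```text
time: 35.15
tool_pos: [0.5169, -0.4502, 0.0701]
ee_rot: [-180.0, -9.9, 143.9]
ft_force: [-0.1, 0.0, -1.4]
finger_gap: 0.0515
gripper_force: 30.0
```

>>> carry_out([
  [[0, 0, 0, 0.03, -0.03, -0.1, 0.4], [0, 0, 0, 0.07, -0.05, -0.2, 0.4], [0, 0, 0, 0.1, -0.07, -0.3, 0.4], [0, 0, 0, 0.1, -0.07, -0.3, 0.4], [0, 0, 0, 0.1, -0.07, -0.3, 0.4]],
])

```text
time: 35.65
tool_pos: [0.5175, -0.4506, 0.0661]
ee_rot: [180.0, -10.0, 143.9]
ft_force: [-0.3, -0.3, -2.1]
finger_gap: 0.0518
gripper_force: 30.0
```

>>> carry_out([
  [[0, 0, 0, 0.03, -0.03, -0.1, 0.4], [0, 0, 0, 0.07, -0.05, -0.2, 0.4], [0, 0, 0, 0.1, -0.07, -0.3, 0.4], [0, 0, 0, 0.1, -0.07, -0.3, 0.4]],
])

```text
time: 36.05
tool_pos: [0.5179, -0.4508, 0.0655]
ee_rot: [-180.0, -10.1, 143.8]
ft_force: [-6.0, 3.9, 11.9]
finger_gap: 0.0517
gripper_force: 30.0
```

>>> carry_out([
  [[0, 0, 0, -0.07, 0.05, 0.2, 0.4], [0, 0, 0, -0.07, 0.05, 0.2, 0.72], [0, 0, 0, -0.07, 0.05, 0.2, 0.72], [0, 0, 0, -0.07, 0.05, 0.2, 0.72], [0, 0, 0, -0.07, 0.05, 0.2, 0.72], [0, 0, 0, -0.07, 0.05, 0.2, 0.72], [0, 0, 0, 0.2, -0.15, 2.2, 0.72], [0, 0, 0, 0.6, -0.4, 5, 0.72], [0, 0, 0, 1.3, -0.9, 10, 0.72], [0, 0, 0, 2, -1.5, 15, 0.72], [0, 0, 0, 2, -1.5, 15, 0.72], [0, 0, 0, 2, -1.5, 15, 0.72]],
])

```text
time: 37.25
tool_pos: [0.5399, -0.4668, 0.2153]
ee_rot: [-180.0, -9.7, 143.9]
ft_force: [-0.4, 0.2, 0.4]
finger_gap: 0.066
gripper_force: 0.0
```

```bash
cat >> h.py <<'E'
def onrest(names):
    for c in("top","scene"):
        im,P=cloud(c); save(im,"last_"+c+".png")
        for n in names:
            for t in(n+"_foot",n+"_head"): print(c,t,[(tob(r["at"]),round(r["score"],2)) for r in arm.mark_of(c,t)[:1]])
        B=(P-O)@np.stack([ux,uy,un]).T; q=B[(B[...,2]>.012)&(B[...,2]<.045)&(B[...,0]>.02)&(B[...,0]<.22)&(np.abs(B[...,1])<.15)]
        m=np.zeros((320,260),np.uint8); m[((q[:,1]+.16)*1000).astype(int),((q[:,0])*1000).astype(int)]=255
        m=cv2.morphologyEx(m,cv2.MORPH_CLOSE,np.ones((9,9)))
        for k in cv2.findContours(m,0,2)[0]:
            if cv2.contourArea(k)>800:
                (x,y),(w,h),a=cv2.minAreaRect(k); print(c,"blob x",round(x),"y",round(y-160),"size",round(w),round(h),"a",round(a,1))
        r=q[:,2]; print("   heights",np.percentile(r,[10,50,90]).round(4) if len(r) else "")
E
python3 - <<'E'
from h import *
s=arm.get_state();print(s["tool_pos"],s["ee_rot"],s["q"].round(1))
onrest(["sat"])
E
```

```text
[ 0.53987811 -0.46683052  0.21527296] [-179.9986548    -9.71288259  143.85559156] [ 57.5  44.9 -35.8  66.2  23.1  85.7  78.2]
top sat_foot [(array([ 0.0079, -0.1078,  0.0177]), 0.79)]
top sat_head [(array([ 0.2095, -0.1079,  0.0111]), 0.9)]
top blob x 113 y -108 size 187 54 a -0.0
   heights [0.0232 0.0273 0.0305]
scene sat_foot [(array([ 0.0063, -0.1108,  0.0126]), 0.71)]
scene sat_head [(array([ 0.2075, -0.1095,  0.0134]), 0.77)]
scene blob x 116 y -107 size 54 193 a 90.0
   heights [0.0178 0.0229 0.0248]
```

Run:
```python
from h import *
P0=np.array([.5382,-.4638,.2139]);R0=tool(180+UY,10,180+UY)
plan([.4831,.0481,.147],tool(97.5,0,0),P0,R0)
```

```text
turn [-0.154 -0.092 -0.809] shift cm [-5.51 51.19 -9.39] -> P [0.4831 0.0481 0.12  ] rpy [180.    0.   97.5] deg 47.5
```

>>> carry_out([
  [[-0.03, -0.02, -0.15, -1, 5, 2, 1], [-0.06, -0.04, -0.3, -2, 10, 3, 1], [-0.09, -0.05, -0.45, -3, 15, 3, 1], [-0.12, -0.07, -0.6, -4, 20, 2, 1], [-0.154, -0.092, -0.75, -5, 25, 0, 1], [-0.154, -0.092, -0.809, -5, 30, 0, 1], [-0.154, -0.092, -0.809, -5, 35, 0, 1], [-0.154, -0.092, -0.809, -5, 40, -2, 1], [-0.154, -0.092, -0.809, -5.5, 45, -4, 1], [-0.154, -0.092, -0.809, -5.5, 49, -6, 1], [-0.154, -0.092, -0.809, -5.5, 51.2, -9, 1], [-0.154, -0.092, -0.809, -5.5, 51.2, -9.4, 1], [-0.154, -0.092, -0.809, -5.5, 51.2, -9.4, 1], [-0.154, -0.092, -0.809, -5.5, 51.2, -9.4, 1], [-0.154, -0.092, -0.809, -5.5, 51.2, -9.4, 1]],
])

```text
time: 39.05
tool_pos: [0.4845, 0.044, 0.1199]
ee_rot: [179.9, 0.1, 97.2]
ft_force: [-0.2, -0.2, 0.3]
finger_gap: 0.092
gripper_force: 0.0
```

>>> carry_out([
  [[0, 0, 0, 0, 0, 0, 1], [0, 0, 0, 0, 0, 0, 1], [0, 0, 0, 0, 0, 0, 1], [0, 0, 0, 0, 0, -4, 1], [0, 0, 0, 0, 0, -7, 1], [0, 0, 0, 0, 0, -9, 1], [0, 0, 0, 0, 0, -10, 1], [0, 0, 0, 0, 0, -10, 1], [0, 0, 0, 0, 0, -10, 0.3], [0, 0, 0, 0, 0, -10, 0.3], [0, 0, 0, 0, 0, -10, 0.3], [0, 0, 0, 0, 0, -10, 0.3], [0, 0, 0, 0, 0, -10, 0.3], [0, 0, 0, 0, 0, -10, 0.3], [0, 0, 0, 0, 0, -10, 0.3], [0, 0, 0, 0, 0, -10, 0.3], [0, 0, 0, 0, 0, -10, 0.3], [0, 0, 0, 0, 0, -10, 0.3]],
])

```text
time: 40.85
tool_pos: [0.4834, 0.0457, 0.0192]
ee_rot: [180.0, 0.1, 97.4]
ft_force: [-1.8, -0.4, 3.8]
finger_gap: 0.04
gripper_force: 30.0
```

>>> carry_out([
  [[0, 0, 0, -0.05, 0.3, 0, 0.3], [0, 0, 0, -0.1, 0.6, 0, 0.3], [0, 0, 0, -0.13, 0.9, 0, 0.3], [0, 0, 0, -0.14, 1.1, 0, 0.3], [0, 0, 0, -0.14, 1.1, 0, 0.3], [0, 0, 0, -0.14, 1.1, 0, 0.3]],
])

```text
time: 41.45
tool_pos: [0.482, 0.0554, 0.0191]
ee_rot: [180.0, 0.1, 97.3]
ft_force: [-1.0, -4.2, 4.8]
finger_gap: 0.0395
gripper_force: 30.0
```

Run:
```python
from h import *
P0=np.array([.4817,.0591,.0194]);R0=tool(97.5,0,0)
plan([.4731,.3563,.150],tool(118.6,35,-61.4),P0,R0)
```

```text
turn [-0.584 -0.19   0.357] shift cm [-0.12 28.36 10.85] -> P [0.4805 0.3427 0.1279] rpy [180.   35.  118.6] deg 40.7
```

>>> carry_out([
  [[0, 0, 0, 0, 0, 0, 0.7], [0, 0, 0, 0, 0, 0, 0.7], [0, 0, 0, 0, 0, 0, 0.7], [0, 0, 0, 0, 0, 4, 0.7], [0, 0, 0, 0, 0, 9, 0.7], [0, 0, 0, 0, 3, 13, 0.7], [-0.1, -0.03, 0.1, 0, 8, 15, 0.7], [-0.2, -0.07, 0.2, 0, 13, 15, 0.7], [-0.3, -0.1, 0.3, 0, 18, 15, 0.7], [-0.45, -0.15, 0.357, 0, 23, 14, 0.7], [-0.584, -0.19, 0.357, -0.12, 28.4, 11, 0.7], [-0.584, -0.19, 0.357, -0.12, 28.4, 10.85, 0.66], [-0.584, -0.19, 0.357, -0.12, 28.4, 10.85, 0.66], [-0.584, -0.19, 0.357, -0.12, 28.4, 10.85, 0.66], [-0.584, -0.19, 0.357, -0.12, 28.4, 10.85, 0.66], [-0.584, -0.19, 0.357, -0.12, 28.4, 10.85, 0.66], [-0.584, -0.19, 0.357, -0.12, 28.4, 10.85, 0.66], [-0.584, -0.19, 0.357, -0.12, 28.4, 10.85, 0.66]],
])

```text
time: 43.25
tool_pos: [0.4821, 0.3395, 0.1287]
ee_rot: [179.8, 35.0, 118.3]
ft_force: [-0.4, -0.3, 0.0]
finger_gap: 0.0602
gripper_force: 0.0
```

Run:
```python
from h import *
s=arm.get_state();print(s["tool_pos"],s["ee_rot"])
trayrect()
im,P=cloud("top"); stand(P)
```

```text
[0.48208016 0.33954805 0.12870379] [179.78664424  35.03824413 118.28966212]
wrist tv 11530 482.7 334.2 45 167 28.6 z 0.0655
   cross pct [-0.0219  0.0204] along [-0.0721  0.0894]
sat_head [(array([0.521 , 0.2548, 0.0542]), 0.29)]
sat_foot []
tv_head [(array([0.4503, 0.405 , 0.054 ]), 0.83)]
tv_foot [(array([0.5233, 0.2525, 0.054 ]), 0.97)]
fixed 110 [495.3 -57.9] [64.6 14.7] 7.9 along [-0.0117  0.0014]
slide 106 [488.2  -8.2] [63.8 14.1] 7.6 along [0.0379 0.0513]
tab 59 [480.3  55.1] [39.3 13.2] 6.7 along [0.1021 0.1144]
```

>>> carry_out([
  [[0, 0, 0, -0.1, 0, 0, 0.66], [0, 0, 0, -0.1, 0, -3, 0.66], [0, 0, 0, -0.1, 0, -6, 0.66], [0, 0, 0, -0.1, 0, -8, 0.66], [0, 0, 0, -0.1, 0, -9, 0.66], [0, 0, 0, -0.1, 0, -9, 0.66], [0, 0, 0, -0.1, 0, -9, 0.66], [0, 0, 0, -0.1, 0, -9, 0.35], [0, 0, 0, -0.1, 0, -9, 0.35], [0, 0, 0, -0.1, 0, -9, 0.35], [0, 0, 0, -0.1, 0, -9, 0.35], [0, 0, 0, -0.1, 0, -9, 0.35], [0, 0, 0, -0.1, 0, -9, 0.35], [0, 0, 0, -0.1, 0, -9, 0.35]],
])

```text
time: 44.95
tool_pos: [0.4804, 0.3411, 0.0384]
ee_rot: [179.8, 35.1, 118.4]
ft_force: [-0.4, 1.5, 5.7]
finger_gap: 0.0456
gripper_force: 30.0
```

Run:
```python
from h import *
P0=np.array([.4795,.3427,.1979]);R0=tool(118.6,35,-61.4)
o=np.array([.4965,-.051]); sx=np.array([-.1305,.9914])
x=.0182-.0065; c=o+sx*x
plan([*c,.26],tool(97.5,55,97.5),P0,R0); plan([*c,.127],tool(97.5,55,97.5),P0,R0)
```

```text
turn [ 1.5    0.489 -0.289] shift cm [  1.26 -36.02   4.66] -> P [ 0.4921 -0.0175  0.2445] rpy [180.  -55.   97.5] deg 91.9
turn [ 1.5    0.489 -0.289] shift cm [  1.26 -36.02  -8.64] -> P [ 0.4921 -0.0175  0.1115] rpy [180.  -55.   97.5] deg 91.9
```

>>> carry_out([
  [[0, 0, 0, 0, 0, 1, 0.35], [0, 0, 0, 0, 0, 4, 0.35], [0, 0, 0, 0, 0, 8, 0.35], [0, 0, 0, 0, 0, 12, 0.35], [0, 0, 0, 0, 0, 16, 0.35], [0.15, 0.05, -0.03, 0, -3, 19, 0.35], [0.3, 0.1, -0.06, 0.1, -7, 21, 0.35], [0.45, 0.15, -0.09, 0.2, -11, 21.5, 0.35], [0.6, 0.2, -0.12, 0.4, -15, 22, 0.35], [0.75, 0.245, -0.145, 0.6, -19, 22, 0.35], [0.9, 0.29, -0.17, 0.8, -23, 22, 0.35], [1.05, 0.34, -0.2, 0.9, -27, 22, 0.35], [1.2, 0.39, -0.23, 1, -31, 22, 0.35], [1.35, 0.44, -0.26, 1.2, -34, 21.5, 0.35], [1.5, 0.489, -0.289, 1.26, -36, 20.7, 0.35], [1.5, 0.489, -0.289, 1.26, -36, 20.7, 0.35], [1.5, 0.489, -0.289, 1.26, -36, 20.7, 0.35], [1.5, 0.489, -0.289, 1.26, -36, 20.7, 0.35], [1.5, 0.489, -0.289, 1.26, -36, 20.7, 0.35], [1.5, 0.489, -0.289, 1.26, -36, 20.7, 0.35]],
])

```text
time: 46.95
tool_pos: [0.4928, -0.0177, 0.246]
ee_rot: [179.8, -54.8, 97.8]
ft_force: [0.8, -0.2, -1.5]
finger_gap: 0.0456
gripper_force: 30.0
```

Run:
```python
from h import *
s=arm.get_state();print(s["tool_pos"],s["ee_rot"],s["finger_gap"])
upright(["tv_foot","tv_head"])
```

```text
[ 0.4928485  -0.01768482  0.24602077] [179.83052109 -54.75917636  97.76561116] 0.04555762630172102
top tv_foot [(array([ 0.4958, -0.0315,  0.1456]), 0.86)]
top tv_head [(array([ 0.495 , -0.0284,  0.321 ]), 0.66)]
scene tv_foot [(array([ 0.4953, -0.0308,  0.1487]), 0.85), (array([ 0.3893,  0.107 , -0.0021]), 0.23)]
scene tv_head [(array([ 0.5007, -0.0329,  0.3182]), 0.6), (array([0.732 , 0.0982, 0.0064]), 0.47)]
```

>>> carry_out([
  [[0, 0, 0, 0, -0.1, -2, 0.35], [0, 0, 0, 0, -0.1, -4, 0.35], [0, 0, 0, 0, -0.1, -6, 0.35], [0, 0, 0, 0, -0.1, -7, 0.35], [0, 0, 0, 0, -0.1, -8, 0.35], [0, 0, 0, 0, -0.1, -9, 0.35], [0, 0, 0, 0, -0.1, -10, 0.35], [0, 0, 0, 0, -0.1, -11, 0.35], [0, 0, 0, 0, -0.1, -12, 0.35], [0, 0, 0, 0, -0.1, -12.6, 0.35], [0, 0, 0, 0, -0.1, -12.6, 0.35], [0, 0, 0, 0, -0.1, -12.8, 0.35], [0, 0, 0, 0, -0.1, -13, 0.35], [0, 0, 0, 0, -0.1, -13, 0.35], [0, 0, 0, 0, -0.1, -13, 0.35]],
])

```text
time: 48.75
tool_pos: [0.4927, -0.0204, 0.1148]
ee_rot: [-179.9, -54.9, 97.4]
ft_force: [0.7, 0.1, -1.6]
finger_gap: 0.0457
gripper_force: 30.0
```

>>> carry_out([
  [[0, 0, 0, 0, 0, -0.1, 0.35], [0, 0, 0, 0, 0, -0.2, 0.35], [0, 0, 0, 0, 0, -0.3, 0.35], [0, 0, 0, 0, 0, -0.4, 0.35], [0, 0, 0, 0, 0, -0.5, 0.35], [0, 0, 0, 0, 0, -0.5, 0.35]],
])

```text
time: 49.35
tool_pos: [0.4925, -0.0203, 0.1095]
ee_rot: [-179.9, -54.9, 97.3]
ft_force: [0.7, -0.2, -1.2]
finger_gap: 0.0456
gripper_force: 30.0
```

>>> carry_out([
  [[0, 0, 0, 0, 0, -0.1, 0.35], [0, 0, 0, 0, 0, -0.2, 0.35], [0, 0, 0, 0, 0, -0.3, 0.35], [0, 0, 0, 0, 0, -0.4, 0.35], [0, 0, 0, 0, 0, -0.4, 0.35]],
])

```text
time: 49.85
tool_pos: [0.4927, -0.0195, 0.1092]
ee_rot: [-180.0, -55.2, 97.5]
ft_force: [-3.1, -4.1, 17.0]
finger_gap: 0.0457
gripper_force: 30.0
```

>>> carry_out([
  [[0, 0, 0, 0, 0, 0.3, 0.35], [0, 0, 0, 0, 0, 0.3, 0.35], [0, 0, 0, 0, 0, 0.3, 0.7], [0, 0, 0, 0, 0, 0.3, 0.7], [0, 0, 0, 0, 0, 0.3, 0.7], [0, 0, 0, 0, 0, 0.3, 0.7], [0, 0, 0, 0, 0, 0.3, 0.7], [0, 0, 0, 0.3, -2.4, 2, 0.7], [0, 0, 0, 0.7, -4.8, 3.7, 0.7], [0, 0, 0, 1.3, -9.7, 7.2, 0.7], [0, 0, 0, 1.3, -11, 11, 0.7], [0, 0, 0, 1.3, -11, 14, 0.7], [0, 0, 0, 1.3, -11, 14, 0.7]],
])

```text
time: 51.15
tool_pos: [0.5078, -0.1316, 0.2497]
ee_rot: [179.5, -54.7, 97.7]
ft_force: [0.3, 1.8, 0.0]
finger_gap: 0.0644
gripper_force: 0.0
```

Run:
```python
from h import *
P0=np.array([.5051,-.1285,.2455]);R0=tool(97.5,55,97.5)
plan([.4808,.0560,.160],tool(97.5,20,-82.5),P0,R0)
upright(["tv_foot","tv_head"]); im,P=cloud("top"); stand(P)
```

```text
turn [-1.298 -0.171 -0.   ] shift cm [ -2.31  17.53 -11.09] -> P [0.482  0.0468 0.1346] rpy [180.   20.   97.5] deg 75.0
top tv_foot [(array([ 0.4953, -0.0347,  0.0078]), 0.57)]
top tv_head [(array([ 0.4936, -0.0326,  0.1826]), 0.68), (array([ 0.4955, -0.4378,  0.0868]), 0.59)]
scene tv_foot [(array([ 0.4932, -0.0354,  0.014 ]), 0.96)]
scene tv_head [(array([ 0.4969, -0.0353,  0.1837]), 0.73), (array([ 0.494 , -0.2965,  0.0187]), 0.36)]
fixed 49 [495.3 -58.1] [64.5 13.8] 7.4 along [-0.0122  0.001 ]
slide 114 [490.1 -17.9] [63.8 34.7] 9.9 along [0.0271 0.0512]
tab 60 [480.2  55.1] [39.3 13.2] 6.5 along [0.1021 0.1145]
```

>>> carry_out([
  [[-0.15, -0.02, 0, 0, 0, 4, 1], [-0.3, -0.04, 0, 0, 0, 8, 1], [-0.45, -0.06, 0, -0.5, 0, 9, 1], [-0.6, -0.08, 0, -0.6, 0, 9, 1], [-0.75, -0.1, 0, -1, 4, 9, 1], [-0.85, -0.11, 0, -1.5, 9, 9, 1], [-0.95, -0.125, 0, -2, 13, 9, 1], [-1.1, -0.145, 0, -2.2, 18, 8, 1], [-1.2, -0.16, 0, -2.2, 20, 5, 1], [-1.298, -0.171, 0, -2.2, 20, 1, 1], [-1.298, -0.171, 0, -2.2, 19, -3, 1], [-1.298, -0.171, 0, -2.2, 17.5, -7, 1], [-1.298, -0.171, 0, -2.2, 17.5, -11, 1], [-1.298, -0.171, 0, -2.2, 17.5, -11, 1], [-1.298, -0.171, 0, -2.2, 17.5, -11, 1], [-1.298, -0.171, 0, -2.2, 17.5, -11, 1], [-1.298, -0.171, 0, -2.2, 17.5, -11, 1]],
])

```text
time: 53.2
tool_pos: [0.4852, 0.0454, 0.1378]
ee_rot: [179.7, 20.1, 97.3]
ft_force: [0.0, 0.2, 0.1]
finger_gap: 0.0923
gripper_force: 0.0
```

>>> carry_out([
  [[0, 0, 0, 0, 0, 0, 1], [0, 0, 0, 0, 0, 0, 1], [0, 0, 0, 0, 0, -3, 1], [0, 0, 0, 0, 0, -6, 1], [0, 0, 0, 0, 0, -9, 1], [0, 0, 0, 0, 0, -11, 1], [0, 0, 0, 0, 0, -11.3, 1], [0, 0, 0, 0, 0, -11.3, 1], [0, 0, 0, 0, 0, -11.3, 0.3], [0, 0, 0, 0, 0, -11.3, 0.3], [0, 0, 0, 0, 0, -11.3, 0.3], [0, 0, 0, 0, 0, -11.3, 0.3], [0, 0, 0, 0, 0, -11.3, 0.3], [0, 0, 0, 0, 0, -11.3, 0.3], [0, 0, 0, 0, 0, -11.3, 0.3], [0, 0, 0, 0, 0, -11.3, 0.3], [0, 0, 0, 0, 0, -11.3, 0.3]],
])

```text
time: 54.9
tool_pos: [0.4834, 0.0447, 0.0226]
ee_rot: [180.0, 20.1, 97.4]
ft_force: [-0.9, 0.2, 1.2]
finger_gap: 0.0394
gripper_force: 30.0
```

>>> carry_out([
  [[0, 0, 0, 0.03, -0.2, 0, 0.3], [0, 0, 0, 0.05, -0.4, 0, 0.3], [0, 0, 0, 0.08, -0.6, 0, 0.3], [0, 0, 0, 0.1, -0.8, 0, 0.3], [0, 0, 0, 0.13, -1.0, 0, 0.3], [0, 0, 0, 0.15, -1.2, 0, 0.3], [0, 0, 0, 0.15, -1.3, 0, 0.3], [0, 0, 0, 0.15, -1.3, 0, 0.3]],
])

```text
time: 55.7
tool_pos: [0.485, 0.0339, 0.0226]
ee_rot: [179.9, 19.9, 97.5]
ft_force: [-2.1, 4.8, 3.5]
finger_gap: 0.0398
gripper_force: 30.0
```

>>> carry_out([
  [[0, 0, 0, 0.01, -0.1, 0, 0.3], [0, 0, 0, 0.02, -0.2, 0, 0.3], [0, 0, 0, 0.03, -0.3, 0, 0.3], [0, 0, 0, 0.03, -0.3, 0, 0.3], [0, 0, 0, 0.03, -0.3, 0, 0.3]],
])

```text
time: 56.2
tool_pos: [0.4853, 0.0319, 0.0226]
ee_rot: [179.9, 19.8, 97.5]
ft_force: [-2.5, 7.2, 3.1]
finger_gap: 0.0396
gripper_force: 30.0
```

>>> carry_out([
  [[0, 0, 0, 0.01, -0.1, 0, 0.3], [0, 0, 0, 0.02, -0.2, 0, 0.3], [0, 0, 0, 0.02, -0.2, 0, 0.3], [0, 0, 0, 0.02, -0.2, 0, 0.3]],
])

```text
time: 56.6
tool_pos: [0.4853, 0.0319, 0.0226]
ee_rot: [179.9, 19.7, 97.6]
ft_force: [-3.7, 11.3, 6.2]
finger_gap: 0.0393
gripper_force: 30.0
```

Run:
```python
from h import *
P0=np.array([.4851,.0785,.1525]);R0=tool(97.5,20,-82.5)
Rt=tool(97.5,55,-82.5); c=np.array([.4936,-.0327,.122])
plan(c,Rt,P0,R0,e=.027-.10); plan(c,Rt,P0,R0)
```

```text
turn [-0.606 -0.08  -0.   ] shift cm [ 0.07 -5.19  1.14] -> P [0.4858 0.0266 0.1639] rpy [180.   55.   97.5] deg 35.0
turn [-0.606 -0.08  -0.   ] shift cm [  1.14 -13.31  -4.6 ] -> P [ 0.4965 -0.0546  0.1065] rpy [180.   55.   97.5] deg 35.0
```

>>> carry_out([
  [[0, 0, 0, -0.03, 0.3, 0, 0.3], [0, 0, 0, -0.03, 0.3, 0, 0.5], [0, 0, 0, -0.03, 0.3, 0, 0.8], [0, 0, 0, -0.03, 0.3, 0, 0.8], [0, 0, 0, -0.03, 0.3, 0, 0.8], [0, 0, 0, -0.03, 0.5, 2, 0.8], [0, 0, 0, -0.03, 1.5, 5, 0.8], [0, 0, 0, -0.03, 3, 9, 0.8], [0, 0, 0, 0, 5, 13, 0.8], [0, 0, 0, 0, 5, 13, 0.8], [0, 0, 0, 0, 5, 13, 0.8]],
])

```text
time: 57.7
tool_pos: [0.4864, 0.0769, 0.1536]
ee_rot: [179.8, 20.1, 97.4]
ft_force: [0.2, -0.5, -0.4]
finger_gap: 0.0737
gripper_force: 0.0
```

>>> carry_out([
  [[-0.15, -0.02, 0, 0, 0, 2, 0.75], [-0.3, -0.04, 0, 0, 0, 4, 0.75], [-0.45, -0.06, 0, 0, 0, 4, 0.75], [-0.606, -0.08, 0, 0, -2, 3, 0.75], [-0.606, -0.08, 0, 0.05, -4, 2, 0.75], [-0.606, -0.08, 0, 0.07, -5.2, 1.14, 0.75], [-0.606, -0.08, 0, 0.07, -5.2, 1.14, 0.75], [-0.606, -0.08, 0, 0.07, -5.2, 1.14, 0.75], [-0.606, -0.08, 0, 0.07, -5.2, 1.14, 0.75], [-0.606, -0.08, 0, 0.07, -5.2, 1.14, 0.75]],
])

```text
time: 58.7
tool_pos: [0.487, 0.0252, 0.1651]
ee_rot: [179.6, 55.0, 97.1]
ft_force: [-0.2, -0.2, -0.1]
finger_gap: 0.0688
gripper_force: 0.0
```

Run:
```python
from h import *
s=arm.get_state();print(s["tool_pos"],s["ee_rot"])
im,P=cloud("wrist")
q=P[(P[...,2]>.09)&(np.abs(P[...,0]-.495)<.06)&(np.abs(P[...,1]+.03)<.05)]
for a,b in((.09,.12),(.12,.16),(.16,.19)):
    k=q[(q[:,2]>a)&(q[:,2]<b)]
    if len(k)>5: print(a,len(k),k.mean(0).round(4),np.percentile(k,[3,97],axis=0).round(4).tolist())
upright(["tv_foot","tv_head"]); im,P=cloud("scene"); stand(P)
```

```text
[0.48695556 0.02516857 0.1650805 ] [179.56079602  55.01908931  97.09628757]
0.09 1931 [ 0.4925 -0.0261  0.1051] [[0.4714, -0.03, 0.0909], [0.5138, -0.0231, 0.1191]]
0.12 2905 [ 0.4925 -0.0261  0.1404] [[0.4714, -0.0299, 0.1213], [0.5138, -0.0232, 0.1587]]
0.16 1951 [ 0.4927 -0.0269  0.172 ] [[0.4716, -0.033, 0.1608], [0.5139, -0.0232, 0.1829]]
top tv_foot [(array([ 0.4909, -0.298 ,  0.0168]), 0.74)]
top tv_head [(array([ 0.4934, -0.0393,  0.1859]), 0.66)]
scene tv_foot [(array([ 0.4939, -0.0382,  0.0166]), 0.71), (array([ 0.571 , -0.495 ,  0.1168]), 0.29)]
scene tv_head [(array([ 0.4998, -0.0401,  0.1834]), 0.73), (array([ 0.4952, -0.0496,  0.0115]), 0.64)]
fixed 160 [501.1 -59.1] [65.8 19.1] 9.5 along [-0.0159 -0.0001]
slide 58 [520.5 -24. ] [20.  29.1] 33.8 along [0.0091 0.035 ]
tab 69 [486.5  39.1] [41.9 13.9] 8.7 along [0.0857 0.0981]
```

>>> carry_out([
  [[0, 0, 0, 0.3, -2.5, -1.8, 0.75], [0, 0, 0, 0.6, -5, -3.6, 0.75], [0, 0, 0, 0.8, -7, -5, 0.75], [0, 0, 0, 1.05, -8.05, -5.74, 0.75], [0, 0, 0, 1.05, -8.05, -5.74, 0.75], [0, 0, 0, 1.05, -8.05, -5.74, 0.75], [0, 0, 0, 1.05, -8.05, -5.74, 0.75], [0, 0, 0, 1.05, -8.05, -5.74, 0.35], [0, 0, 0, 1.05, -8.05, -5.74, 0.35], [0, 0, 0, 1.05, -8.05, -5.74, 0.35], [0, 0, 0, 1.05, -8.05, -5.74, 0.35], [0, 0, 0, 1.05, -8.05, -5.74, 0.35], [0, 0, 0, 1.05, -8.05, -5.74, 0.35], [0, 0, 0, 1.05, -8.05, -5.74, 0.35]],
])

```text
time: 60.5
tool_pos: [0.497, -0.0554, 0.1068]
ee_rot: [179.8, 55.1, 97.3]
ft_force: [0.2, 2.1, 2.9]
finger_gap: 0.0461
gripper_force: 30.0
```

Run:
```python
from h import *
P0=np.array([.4963,-.0539,.2165]);R0=tool(97.5,55,-82.5)   # after lift of 11 cm
Rt=tool(180+UY,10,180+UY)
plan(bp(.116,-.030,.16),Rt,P0,R0); plan(bp(.116,-.030,.022),Rt,P0,R0)
```

```text
turn [1.    0.594 0.72 ] shift cm [  0.26 -28.81  -3.11] -> P [ 0.4989 -0.342   0.1854] rpy [180. -10. 144.] deg 78.4
turn [1.    0.594 0.72 ] shift cm [  4.97 -32.24 -15.61] -> P [ 0.546  -0.3763  0.0604] rpy [180. -10. 144.] deg 78.4
```

>>> carry_out([
  [[0, 0, 0, 0, 0, 0.5, 0.35], [0, 0, 0, 0, 0, 2, 0.35], [0, 0, 0, 0, 0, 4, 0.35], [0, 0, 0, 0, 0, 6, 0.35], [0, 0, 0, 0, 0, 9, 0.35], [0, 0, 0, 0, 0, 11, 0.35], [0, 0, 0, 0, 0, 11, 0.35], [0, 0, 0, 0, 0, 11, 0.35]],
])

```text
time: 61.3
tool_pos: [0.4966, -0.0562, 0.2172]
ee_rot: [179.7, 55.1, 97.2]
ft_force: [0.4, -0.6, -1.4]
finger_gap: 0.046
gripper_force: 30.0
```

>>> carry_out([
  [[0.05, 0.03, 0.04, 0, -1, 3, 0.35], [0.15, 0.09, 0.11, 0, -4, 5, 0.35], [0.25, 0.15, 0.18, 0, -7, 6, 0.35], [0.36, 0.22, 0.26, 0, -10, 6, 0.35], [0.47, 0.28, 0.34, 0, -13, 6, 0.35], [0.58, 0.34, 0.42, 0, -16, 6, 0.35], [0.69, 0.41, 0.5, 0, -19, 5, 0.35], [0.8, 0.48, 0.58, 0, -22, 3, 0.35], [0.9, 0.54, 0.65, 0.1, -25, 1, 0.35], [1.0, 0.594, 0.72, 0.26, -28.8, 0, 0.35], [1.0, 0.594, 0.72, 0.26, -28.8, -2, 0.35], [1.0, 0.594, 0.72, 0.26, -28.8, -3.1, 0.35], [1.0, 0.594, 0.72, 0.26, -28.8, -3.1, 0.35], [1.0, 0.594, 0.72, 0.26, -28.8, -3.1, 0.35], [1.0, 0.594, 0.72, 0.26, -28.8, -3.1, 0.35], [1.0, 0.594, 0.72, 0.26, -28.8, -3.1, 0.35], [1.0, 0.594, 0.72, 0.26, -28.8, -3.1, 0.35]],
])

```text
time: 63.0
tool_pos: [0.5001, -0.3429, 0.1878]
ee_rot: [-180.0, -9.7, 143.9]
ft_force: [0.1, 0.2, -1.9]
finger_gap: 0.046
gripper_force: 30.0
```

Run:
```python
from h import *
s=arm.get_state();print(s["tool_pos"],s["ee_rot"],s["q"].round(1))
for c in("top","scene"):
    im,P=cloud(c)
    for t in("tv_foot","tv_head"): print(c,t,[(tob(r["at"]),round(r["score"],2)) for r in arm.mark_of(c,t)[:1]])
```

```text
[ 0.50008642 -0.34286875  0.18775852] [-179.97277092   -9.6936736   143.94162239] [ 51.2  32.9 -27.6  87.2  13.6  73.2  75.2]
top tv_foot [(array([ 0.0064, -0.0307,  0.1552]), 0.96)]
top tv_head [(array([ 0.1781, -0.0303,  0.1591]), 0.79)]
scene tv_foot [(array([ 0.0069, -0.033 ,  0.1582]), 0.66)]
scene tv_head [(array([ 0.1789, -0.0252,  0.1568]), 0.97)]
```

>>> carry_out([
  [[0, 0, 0, 0.5, -0.3, -1.3, 0.35], [0, 0, 0, 1.4, -1, -3.7, 0.35], [0, 0, 0, 2.3, -1.6, -6.1, 0.35], [0, 0, 0, 3.2, -2.3, -8.5, 0.35], [0, 0, 0, 3.8, -2.8, -10.2, 0.35], [0, 0, 0, 4.2, -3.1, -11.2, 0.35], [0, 0, 0, 4.4, -3.25, -11.8, 0.35], [0, 0, 0, 4.6, -3.35, -12.2, 0.35], [0, 0, 0, 4.65, -3.4, -12.4, 0.35], [0, 0, 0, 4.7, -3.43, -12.5, 0.35], [0, 0, 0, 4.7, -3.43, -12.5, 0.35], [0, 0, 0, 4.7, -3.43, -12.5, 0.35]],
])

```text
time: 64.5
tool_pos: [0.5466, -0.3783, 0.0613]
ee_rot: [180.0, -9.8, 143.8]
ft_force: [-0.3, -0.6, -1.8]
finger_gap: 0.0459
gripper_force: 30.0
```

>>> carry_out([
  [[0, 0, 0, 0.03, -0.03, -0.1, 0.35], [0, 0, 0, 0.07, -0.05, -0.2, 0.35], [0, 0, 0, 0.1, -0.07, -0.3, 0.35], [0, 0, 0, 0.1, -0.07, -0.3, 0.35]],
])

```text
time: 64.9
tool_pos: [0.5473, -0.3787, 0.0574]
ee_rot: [180.0, -9.9, 143.8]
ft_force: [-0.1, 0.4, -1.8]
finger_gap: 0.0457
gripper_force: 30.0
```

>>> carry_out([
  [[0, 0, 0, 0.03, -0.03, -0.1, 0.35], [0, 0, 0, 0.07, -0.05, -0.2, 0.35], [0, 0, 0, 0.1, -0.07, -0.3, 0.35], [0, 0, 0, 0.1, -0.07, -0.3, 0.35]],
])

```text
time: 65.3
tool_pos: [0.5478, -0.3791, 0.0566]
ee_rot: [-180.0, -10.0, 143.8]
ft_force: [-4.6, 3.6, 10.1]
finger_gap: 0.0457
gripper_force: 30.0
```

>>> carry_out([
  [[0, 0, 0, -0.07, 0.05, 0.2, 0.35], [0, 0, 0, -0.07, 0.05, 0.2, 0.6], [0, 0, 0, -0.07, 0.05, 0.2, 0.6], [0, 0, 0, -0.07, 0.05, 0.2, 0.6], [0, 0, 0, -0.07, 0.05, 0.2, 0.6], [0, 0, 0, -0.07, 0.05, 0.2, 0.6], [0, 0, 0, 0.2, -0.15, 2.2, 0.6], [0, 0, 0, 0.6, -0.4, 5, 0.6], [0, 0, 0, 1.3, -0.9, 10, 0.6], [0, 0, 0, 2, -1.5, 15, 0.6], [0, 0, 0, 2, 4, 17, 0.6], [0, 0, 0, 2, 9, 17, 0.6], [0, 0, 0, 2, 9, 17, 0.6], [0, 0, 0, 2, 9, 17, 0.6]],
])

```text
time: 66.7
tool_pos: [0.5692, -0.2863, 0.2255]
ee_rot: [179.9, -9.9, 144.2]
ft_force: [-0.9, -0.5, -0.6]
finger_gap: 0.0551
gripper_force: 0.0
```

```bash
cat >> h.py <<'E'
def glass():
    for c in("top","scene"):
        im,P=cloud(c); save(im,"last_"+c+".png")
        for n in("disc","bar"):
            f=arm.mark_of(c,n+"_foot")[:1]; h=arm.mark_of(c,n+"_head")[:1]
            print(c,n,[(np.round(r["at"],4),round(r["score"],2)) for r in f+h])
            if f and h:
                ct=(np.array(f[0]["at"])+h[0]["at"])[:2]/2
                q=P[(np.hypot(*(np.nan_to_num(P[...,:2])-ct).transpose(2,0,1))<.095)&(P[...,2]>.011)&(P[...,2]<.032)]
                if len(q)>50: print("   rect",len(q),[np.round(v,1) for v in cv2.minAreaRect((q[:,:2]*1000).astype(np.float32))])
E
python3 - <<'E'
from h import *
s=arm.get_state();print(s["tool_pos"],s["ee_rot"],s["q"].round(1))
onrest(["sat","tv"]); glass()
E
```

```text
[ 0.56924718 -0.28625853  0.22551589] [179.90427123  -9.86757042 144.15436182] [ 43.8  34.4 -28.5  79.9  12.9  79.   69. ]
top sat_foot [(array([ 0.006 , -0.1056,  0.0189]), 0.97)]
top sat_head [(array([ 0.2084, -0.1118,  0.0092]), 0.97)]
top tv_foot [(array([ 0.0054, -0.0304,  0.0103]), 0.68)]
top tv_head []
top blob x 72 y -33 size 48 104 a 88.9
top blob x 114 y -108 size 54 187 a 90.0
   heights [0.0218 0.0264 0.0297]
scene sat_foot [(array([ 0.0066, -0.1087,  0.014 ]), 0.71)]
scene sat_head [(array([ 0.207 , -0.1137,  0.0136]), 0.63)]
scene tv_foot [(array([ 0.0062, -0.033 ,  0.0097]), 0.8)]
scene tv_head [(array([ 0.1816, -0.03  ,  0.011 ]), 0.58)]
scene blob x 101 y -32 size 47 162 a 90.0
scene blob x 116 y -106 size 53 193 a 90.0
   heights [0.0177 0.0217 0.0243]
top disc [(array([0.5831, 0.1341, 0.0097]), 0.58), (array([0.7312, 0.1021, 0.0102]), 0.71)]
   rect 696 [array([655.4, 114.3]), array([ 46.4, 151.1]), np.float64(79.1)]
top bar [(array([ 0.6287, -0.0183,  0.0029]), 0.39), (array([ 0.6865, -0.0317,  0.0114]), 0.97)]
   rect 462 [array([624.6, -18. ]), array([ 38. , 120.7]), np.float64(76.3)]
scene disc [(array([0.5885, 0.1278, 0.0123]), 0.67), (array([0.7255, 0.1017, 0.0092]), 0.8)]
   rect 814 [array([660.3, 111.8]), array([ 47.4, 152.4]), np.float64(79.6)]
scene bar [(array([ 0.5661, -0.001 ,  0.009 ]), 0.62), (array([ 0.6869, -0.0337,  0.0124]), 0.56)]
   rect 591 [array([611.6, -20.1]), array([158.7,  64.6]), np.float64(0.6)]
```

Run:
```python
from h import *
P0=np.array([.5679,-.2877,.2244]);R0=tool(180+UY,10,180+UY)
R1=tool(169.3,25,169.3)
P1=plan([.6578,.113,.12],R1,P0,R0); plan([.6578,.113,.017],R1,P0,R0)
P1=plan([.6578,.113,.20],R1,P0,R0)
Rt=tool(180+UY,0,0); 
print("disc->rest"); plan(bp(.081,.044,.16),Rt,P1,R1); plan(bp(.081,.044,.018),Rt,P1,R1)
```

```text
turn [0.105 0.242 0.44 ] shift cm [  7.87  40.28 -12.89] -> P [0.6466 0.1151 0.0955] rpy [180.  -25.  169.3] deg 29.4
turn [0.105 0.242 0.44 ] shift cm [  7.87  40.28 -23.19] -> P [ 0.6466  0.1151 -0.0075] rpy [180.  -25.  169.3] deg 29.4
turn [0.105 0.242 0.44 ] shift cm [ 7.87 40.28 -4.89] -> P [0.6466 0.1151 0.1755] rpy [180.  -25.  169.3] deg 29.4
disc->rest
turn [-0.175 -0.404 -0.435] shift cm [-12.6  -38.14  -0.53] -> P [ 0.5206 -0.2662  0.1702] rpy [180.   0. 144.] deg 35.5
turn [-0.175 -0.404 -0.435] shift cm [ -7.75 -41.67 -13.4 ] -> P [ 0.5691 -0.3016  0.0415] rpy [180.   0. 144.] deg 35.5
```

>>> carry_out([
  [[0.02, 0.05, 0.09, 1.5, 5, 0, 0.7], [0.04, 0.1, 0.18, 3, 10, 0, 0.7], [0.06, 0.15, 0.27, 4.5, 15, 0, 0.7], [0.08, 0.2, 0.36, 6, 20, 0, 0.7], [0.105, 0.242, 0.44, 7, 25, 0, 0.7], [0.105, 0.242, 0.44, 7.8, 30, -2, 0.7], [0.105, 0.242, 0.44, 7.87, 35, -4, 0.7], [0.105, 0.242, 0.44, 7.87, 40.3, -8, 0.7], [0.105, 0.242, 0.44, 7.87, 40.3, -12.9, 0.7], [0.105, 0.242, 0.44, 7.87, 40.3, -12.9, 0.7], [0.105, 0.242, 0.44, 7.87, 40.3, -12.9, 0.7], [0.105, 0.242, 0.44, 7.87, 40.3, -12.9, 0.7], [0.105, 0.242, 0.44, 7.87, 40.3, -12.9, 0.7], [0.105, 0.242, 0.44, 7.87, 40.3, -12.9, 0.7]],
])

```text
time: 69.1
tool_pos: [0.649, 0.1116, 0.0979]
ee_rot: [179.9, -24.7, 169.0]
ft_force: [0.7, 0.8, 0.2]
finger_gap: 0.0642
gripper_force: 0.0
```

Run:
```python
from h import *
s=arm.get_state();print(s["tool_pos"],s["ee_rot"],s["q"].round(1))
im,P=cloud("wrist")
for n in("disc_foot","disc_head"): print(n,[(np.round(r["at"],4),round(r["score"],2)) for r in arm.mark_of("wrist",n)[:1]])
q=P[(np.hypot(P[...,0]-.658,P[...,1]-.113)<.1)&(P[...,2]>.014)&(P[...,2]<.03)]
print(len(q),[np.round(v,1) for v in cv2.minAreaRect((q[:,:2]*1000).astype(np.float32))],np.median(q[:,2]))
```

```text
[0.64898069 0.11162048 0.09792945] [179.94645781 -24.66844962 169.03109839] [  9.7  55.3 -33.9  66.3  16.1  87.3  58.1]
disc_foot [(array([0.5814, 0.1315, 0.0136]), 0.93)]
disc_head [(array([0.7328, 0.0989, 0.0069]), 0.74)]
8251 [array([656.1, 116.4]), array([ 46., 150.]), np.float64(79.2)] 0.022665097233476927
```

>>> carry_out([
  [[0, 0, 0, 0, 0.1, 0, 0.7], [0, 0, 0, 0, 0.1, -3, 0.7], [0, 0, 0, 0, 0.1, -6, 0.7], [0, 0, 0, 0, 0.1, -8.5, 0.7], [0, 0, 0, 0, 0.1, -10.1, 0.7], [0, 0, 0, 0, 0.1, -10.1, 0.7], [0, 0, 0, 0, 0.1, -10.1, 0.7], [0, 0, 0, 0, 0.1, -10.1, 0.35], [0, 0, 0, 0, 0.1, -10.1, 0.35], [0, 0, 0, 0, 0.1, -10.1, 0.35], [0, 0, 0, 0, 0.1, -10.1, 0.35], [0, 0, 0, 0, 0.1, -10.1, 0.35], [0, 0, 0, 0, 0.1, -10.1, 0.35], [0, 0, 0, 0, 0.1, -10.1, 0.35]],
])

```text
time: 70.65
tool_pos: [0.6478, 0.1149, -0.0042]
ee_rot: [179.9, -24.8, 169.2]
ft_force: [0.4, 0.6, 5.8]
finger_gap: 0.0459
gripper_force: 30.0
```

>>> carry_out([
  [[0, 0, 0, 0, 0, 1, 0.35], [0, 0, 0, 0, 0, 5, 0.35], [0, 0, 0, 0, 0, 9, 0.35], [0, 0, 0, 0, 0, 13, 0.35], [0, 0, 0, -1, -3, 17, 0.35], [-0.03, -0.07, -0.08, -3, -8, 18, 0.35], [-0.06, -0.14, -0.15, -4.5, -13, 18, 0.35], [-0.09, -0.21, -0.22, -6, -18, 18, 0.35], [-0.12, -0.28, -0.3, -8, -23, 18, 0.35], [-0.15, -0.34, -0.37, -9.5, -28, 18, 0.35], [-0.175, -0.404, -0.435, -11, -33, 18, 0.35], [-0.175, -0.404, -0.435, -12.6, -38.2, 17.6, 0.35], [-0.175, -0.404, -0.435, -12.6, -38.2, 17.6, 0.35], [-0.175, -0.404, -0.435, -12.6, -38.2, 17.6, 0.35], [-0.175, -0.404, -0.435, -12.6, -38.2, 17.6, 0.35], [-0.175, -0.404, -0.435, -12.6, -38.2, 17.6, 0.35], [-0.175, -0.404, -0.435, -12.6, -38.2, 17.6, 0.35]],
])

```text
time: 72.35
tool_pos: [0.5219, -0.2655, 0.1707]
ee_rot: [179.9, 0.1, 144.0]
ft_force: [0.9, -0.0, -1.2]
finger_gap: 0.0456
gripper_force: 30.0
```

Run:
```python
from h import *
s=arm.get_state();print(s["tool_pos"],s["ee_rot"],s["finger_gap"])
for c in("top","scene"):
    im,P=cloud(c)
    for t in("disc_foot","disc_head"): print(c,t,[(tob(r["at"]),round(r["score"],2)) for r in arm.mark_of(c,t)[:1]])
```

```text
[ 0.52188319 -0.26550201  0.17070799] [1.79908766e+02 1.22581608e-01 1.44048717e+02] 0.04560561183295518
top disc_foot [(array([0.0006, 0.0482, 0.1498]), 0.73)]
top disc_head [(array([0.1535, 0.0486, 0.1491]), 0.95)]
scene disc_foot [(array([0.0077, 0.0466, 0.1532]), 0.83)]
scene disc_head [(array([-0.1433, -0.0231,  0.0465]), 0.16)]
```

>>> carry_out([
  [[0, 0, 0, 0.6, -0.7, -1.2, 0.35], [0, 0, 0, 1.5, -1.4, -3.6, 0.35], [0, 0, 0, 2.4, -2.1, -6, 0.35], [0, 0, 0, 3.3, -2.8, -8.4, 0.35], [0, 0, 0, 4, -3.3, -10.2, 0.35], [0, 0, 0, 4.4, -3.6, -11.4, 0.35], [0, 0, 0, 4.7, -3.8, -12, 0.35], [0, 0, 0, 4.85, -3.9, -12.4, 0.35], [0, 0, 0, 4.96, -3.98, -12.7, 0.35], [0, 0, 0, 4.96, -3.98, -12.7, 0.35], [0, 0, 0, 4.96, -3.98, -12.7, 0.35]],
])

```text
time: 73.75
tool_pos: [0.57, -0.3067, 0.0457]
ee_rot: [-180.0, 0.1, 143.9]
ft_force: [-6.6, 2.9, 10.4]
finger_gap: 0.046
gripper_force: 30.0
```

>>> carry_out([
  [[0, 0, 0, 0.03, -0.03, -0.1, 0.35], [0, 0, 0, 0.07, -0.05, -0.2, 0.35], [0, 0, 0, 0.07, -0.05, -0.2, 0.35], [0, 0, 0, 0.07, -0.05, -0.2, 0.35]],
])

```text
time: 74.15
tool_pos: [0.5699, -0.3068, 0.0456]
ee_rot: [-179.9, -0.0, 143.9]
ft_force: [-13.2, 6.5, 23.5]
finger_gap: 0.0458
gripper_force: 30.0
```

>>> carry_out([
  [[0, 0, 0, -0.1, 0.07, 0.3, 0.35], [0, 0, 0, -0.12, 0.08, 0.35, 0.35], [0, 0, 0, -0.12, 0.08, 0.35, 0.6], [0, 0, 0, -0.12, 0.08, 0.35, 0.6], [0, 0, 0, -0.12, 0.08, 0.35, 0.6], [0, 0, 0, -0.12, 0.08, 0.35, 0.6], [0, 0, 0, -0.12, 0.08, 2, 0.6], [0, 0, 0, -0.12, 0.08, 5, 0.6], [0, 0, 0, 0, 0, 10, 0.6], [0, 0, 0, 0, 2, 15, 0.6], [0, 0, 0, 0, 6, 17, 0.6], [0, 0, 0, 0, 11, 17, 0.6], [0, 0, 0, 0, 11, 17, 0.6], [0, 0, 0, 0, 11, 17, 0.6]],
])

```text
time: 75.55
tool_pos: [0.572, -0.196, 0.2133]
ee_rot: [179.9, 0.2, 144.1]
ft_force: [-0.4, -0.8, 0.7]
finger_gap: 0.0552
gripper_force: 0.0
```

Run:
```python
from h import *
s=arm.get_state();print(s["tool_pos"],s["ee_rot"])
onrest(["sat","tv","disc"]); glass()
im,P=cloud("wrist")
for n in("bar_foot","bar_head"): print(n,[(np.round(r["at"],4),round(r["score"],2)) for r in arm.mark_of("wrist",n)[:1]])
```

```text
[ 0.57200328 -0.19595197  0.21331151] [179.9392624    0.24455288 144.10186506]
top sat_foot []
top sat_head [(array([ 0.2095, -0.1109,  0.0112]), 0.67)]
top tv_foot [(array([ 0.0047, -0.0283,  0.0107]), 0.42)]
top tv_head []
top disc_foot [(array([-0.0574,  0.3068,  0.0073]), 0.53)]
top disc_head []
   heights [0.021  0.0253 0.029 ]
scene sat_foot [(array([ 0.0042, -0.1104,  0.0106]), 0.95)]
scene sat_head [(array([ 0.2066, -0.1098,  0.014 ]), 0.93)]
scene tv_foot [(array([ 0.0056, -0.0322,  0.013 ]), 0.63)]
scene tv_head [(array([ 0.1796, -0.0278,  0.0112]), 0.95)]
scene disc_foot [(array([0.0097, 0.041 , 0.0114]), 0.65)]
scene disc_head [(array([0.1574, 0.0376, 0.0122]), 0.97)]
scene blob x 92 y 39 size 144 47 a -0.0
scene blob x 101 y -32 size 47 162 a 90.0
scene blob x 116 y -107 size 193 54 a -0.0
   heights [0.0171 0.0208 0.0241]
top disc [(array([ 0.5198, -0.2624,  0.0299]), 0.56)]
top bar [(array([ 0.5696, -0.0039,  0.0118]), 0.71), (array([ 0.6823, -0.0332,  0.0075]), 0.61)]
   rect 469 [array([608.3, -17. ]), array([ 58.8, 154.7]), np.float64(89.4)]
scene disc [(array([ 0.5208, -0.2684,  0.0332]), 0.68), (array([ 0.627 , -0.3479,  0.0938]), 0.86)]
   rect 737 [array([ 581.2, -298.8]), array([138.9, 171.8]), np.float64(50.6)]
scene bar [(array([ 0.5686, -0.0018,  0.0047]), 0.58), (array([ 0.6849, -0.0328,  0.0116]), 0.58)]
   rect 593 [array([612.3, -20.8]), array([160.5,  66.5]), np.float64(3.1)]
bar_foot [(array([0.5674, 0.0029, 0.0104]), 0.92)]
bar_head [(array([ 0.6829, -0.0347,  0.0136]), 0.83)]
```

Run:
```python
from h import *
P0=np.array([.5709,-.1962,.2115]);R0=tool(180+UY,0,0)
R1=tool(166,25,166)
plan([.6362,-.0209,.12],R1,P0,R0); P1=plan([.6362,-.0209,.0165],R1,P0,R0)
Rt=tool(180+UY,0,0)
print("bar->rest"); plan(bp(.078,.110,.16),Rt,P1,R1); plan(bp(.078,.110,.0185),Rt,P1,R1)
```

```text
turn [0.186 0.398 0.379] shift cm [  5.42  17.81 -11.6 ] -> P [ 0.6251 -0.0181  0.0955] rpy [180. -25. 166.] deg 33.2
turn [0.186 0.398 0.379] shift cm [  5.42  17.81 -21.95] -> P [ 0.6251 -0.0181 -0.008 ] rpy [180. -25. 166.] deg 33.2
bar->rest
turn [-0.186 -0.398 -0.379] shift cm [ -6.79 -19.31  17.69] -> P [ 0.5572 -0.2113  0.169 ] rpy [180.   0. 144.] deg 33.2
turn [-0.186 -0.398 -0.379] shift cm [ -1.96 -22.83   4.87] -> P [ 0.6056 -0.2465  0.0407] rpy [180.   0. 144.] deg 33.2
```

>>> carry_out([
  [[0.04, 0.08, 0.08, 1, 4, 0, 0.65], [0.08, 0.16, 0.16, 2, 8, 0, 0.65], [0.11, 0.24, 0.23, 3, 12, -2, 0.65], [0.15, 0.32, 0.3, 4, 15, -5, 0.65], [0.186, 0.398, 0.379, 5.42, 17.8, -9, 0.65], [0.186, 0.398, 0.379, 5.42, 17.8, -11.6, 0.65], [0.186, 0.398, 0.379, 5.42, 17.8, -11.6, 0.65], [0.186, 0.398, 0.379, 5.42, 17.8, -11.6, 0.65], [0.186, 0.398, 0.379, 5.42, 17.8, -11.6, 0.65], [0.186, 0.398, 0.379, 5.42, 17.8, -11.6, 0.65], [0.186, 0.398, 0.379, 5.42, 17.8, -11.6, 0.65], [0.186, 0.398, 0.379, 5.42, 17.8, -11.6, 0.65]],
])

```text
time: 78.1
tool_pos: [0.6263, -0.0205, 0.0975]
ee_rot: [180.0, -24.7, 165.9]
ft_force: [-0.4, 0.0, -0.1]
finger_gap: 0.0597
gripper_force: 0.0
```

Run:
```python
from h import *
s=arm.get_state();print(s["tool_pos"],s["ee_rot"])
im,P=cloud("wrist"); save(im,"w9.png")
for n in("bar_foot","bar_head"): print(n,[(np.round(r["at"],4),round(r["score"],2)) for r in arm.mark_of("wrist",n)[:1]])
q=P[(np.hypot(P[...,0]-.63,P[...,1]+.02)<.08)&(P[...,2]>.013)&(P[...,2]<.028)]
print(len(q),[np.round(v,1) for v in cv2.minAreaRect((q[:,:2]*1000).astype(np.float32))],np.median(q[:,2]))
```

```text
[ 0.62626465 -0.02051679  0.09749511] [179.98135431 -24.71630963 165.88501446]
bar_foot [(array([0.567 , 0.0019, 0.0091]), 0.95)]
bar_head []
5171 [array([614.2, -13. ]), array([37.9, 97.7]), np.float64(76.3)] 0.020742485406876565
```

>>> carry_out([
  [[0, 0, 0, 0, 0.1, 0, 0.65], [0, 0, 0, 0, 0.1, -3, 0.65], [0, 0, 0, 0, 0.1, -6, 0.65], [0, 0, 0, 0, 0.1, -8.5, 0.65], [0, 0, 0, 0, 0.1, -10.2, 0.65], [0, 0, 0, 0, 0.1, -10.3, 0.65], [0, 0, 0, 0, 0.1, -10.3, 0.65], [0, 0, 0, 0, 0.1, -10.3, 0.25], [0, 0, 0, 0, 0.1, -10.3, 0.25], [0, 0, 0, 0, 0.1, -10.3, 0.25], [0, 0, 0, 0, 0.1, -10.3, 0.25], [0, 0, 0, 0, 0.1, -10.3, 0.25], [0, 0, 0, 0, 0.1, -10.3, 0.25], [0, 0, 0, 0, 0.1, -10.3, 0.25]],
])

```text
time: 79.65
tool_pos: [0.6259, -0.0187, -0.007]
ee_rot: [180.0, -24.9, 165.9]
ft_force: [1.1, 0.5, 4.1]
finger_gap: 0.0377
gripper_force: 30.0
```

>>> carry_out([
  [[0, 0, 0, 0, 0, 1, 0.25], [0, 0, 0, 0, 0, 5, 0.25], [0, 0, 0, 0, 0, 9, 0.25], [0, 0, 0, -1, -1, 13, 0.25], [-0.03, -0.07, -0.06, -2, -4, 17, 0.25], [-0.07, -0.14, -0.13, -3, -8, 18, 0.25], [-0.1, -0.21, -0.2, -4, -11, 18, 0.25], [-0.13, -0.28, -0.27, -5, -14, 18, 0.25], [-0.16, -0.34, -0.33, -6, -17, 18, 0.25], [-0.186, -0.398, -0.379, -6.8, -19.4, 17.7, 0.25], [-0.186, -0.398, -0.379, -6.8, -19.4, 17.7, 0.25], [-0.186, -0.398, -0.379, -6.8, -19.4, 17.7, 0.25], [-0.186, -0.398, -0.379, -6.8, -19.4, 17.7, 0.25], [-0.186, -0.398, -0.379, -6.8, -19.4, 17.7, 0.25], [-0.186, -0.398, -0.379, -6.8, -19.4, 17.7, 0.25]],
])

```text
time: 81.15
tool_pos: [0.5584, -0.2115, 0.1694]
ee_rot: [179.9, 0.1, 144.0]
ft_force: [0.3, 0.0, -0.7]
finger_gap: 0.0381
gripper_force: 30.0
```

Run:
```python
from h import *
s=arm.get_state();print(s["tool_pos"],s["ee_rot"],s["finger_gap"])
for c in("top","scene"):
    im,P=cloud(c)
    for t in("bar_foot","bar_head"): print(c,t,[(tob(r["at"]),round(r["score"],2)) for r in arm.mark_of(c,t)[:1]])
```

```text
[ 0.55838527 -0.21146852  0.16943428] [1.79908048e+02 9.97408032e-02 1.43994887e+02] 0.038072212735196044
top bar_foot [(array([0.009 , 0.1107, 0.1497]), 0.81)]
top bar_head [(array([-0.1367,  0.2028,  0.039 ]), 0.67)]
scene bar_foot [(array([0.0072, 0.11  , 0.1535]), 0.79)]
scene bar_head [(array([0.1312, 0.1086, 0.1541]), 0.63)]
```

>>> carry_out([
  [[0, 0, 0, 0.5, -0.4, -1.3, 0.25], [0, 0, 0, 1.4, -1, -3.7, 0.25], [0, 0, 0, 2.3, -1.7, -6.1, 0.25], [0, 0, 0, 3.2, -2.3, -8.5, 0.25], [0, 0, 0, 3.9, -2.8, -10.3, 0.25], [0, 0, 0, 4.3, -3.1, -11.4, 0.25], [0, 0, 0, 4.5, -3.3, -12, 0.25], [0, 0, 0, 4.6, -3.4, -12.3, 0.25], [0, 0, 0, 4.7, -3.45, -12.5, 0.25], [0, 0, 0, 4.75, -3.48, -12.65, 0.25], [0, 0, 0, 4.75, -3.48, -12.65, 0.25]],
])

```text
time: 82.55
tool_pos: [0.6054, -0.2476, 0.0437]
ee_rot: [179.9, 0.2, 143.9]
ft_force: [-0.0, -0.2, -0.7]
finger_gap: 0.0379
gripper_force: 30.0
```

>>> carry_out([
  [[0, 0, 0, 0.03, -0.02, -0.1, 0.25], [0, 0, 0, 0.07, -0.05, -0.2, 0.25], [0, 0, 0, 0.07, -0.05, -0.2, 0.25], [0, 0, 0, 0.07, -0.05, -0.2, 0.25]],
])

```text
time: 82.95
tool_pos: [0.6058, -0.2481, 0.0412]
ee_rot: [179.9, 0.1, 143.9]
ft_force: [-0.2, 0.3, -0.5]
finger_gap: 0.0377
gripper_force: 30.0
```

>>> carry_out([
  [[0, 0, 0, 0.03, -0.02, -0.1, 0.25], [0, 0, 0, 0.07, -0.05, -0.2, 0.25], [0, 0, 0, 0.1, -0.07, -0.3, 0.25], [0, 0, 0, 0.1, -0.07, -0.3, 0.25]],
])

```text
time: 83.35
tool_pos: [0.6061, -0.2483, 0.0404]
ee_rot: [-180.0, 0.1, 143.9]
ft_force: [-8.9, 3.1, 17.6]
finger_gap: 0.0379
gripper_force: 30.0
```

>>> carry_out([
  [[0, 0, 0, -0.07, 0.05, 0.2, 0.25], [0, 0, 0, -0.07, 0.05, 0.2, 0.25], [0, 0, 0, -0.07, 0.05, 0.2, 0.53], [0, 0, 0, -0.07, 0.05, 0.2, 0.53], [0, 0, 0, -0.07, 0.05, 0.2, 0.53], [0, 0, 0, -0.07, 0.05, 0.2, 0.53], [0, 0, 0, -0.07, 0.05, 2, 0.53], [0, 0, 0, -0.07, 0.05, 5, 0.53], [0, 0, 0, 0, 0, 10, 0.53], [0, 0, 0, 0, 3, 15, 0.53], [0, 0, 0, 0, 8, 19, 0.53], [0, 0, 0, 0, 13, 21, 0.53], [0, 0, 0, 0, 18, 21, 0.53], [0, 0, 0, 0, 23, 21, 0.53], [0, 0, 0, 0, 28, 21, 0.53], [0, 0, 0, 0, 28, 21, 0.53], [0, 0, 0, 0, 28, 21, 0.53], [0, 0, 0, 0, 28, 21, 0.53]],
])

```text
time: 85.15
tool_pos: [0.6069, 0.0314, 0.2493]
ee_rot: [179.9, 0.2, 144.0]
ft_force: [0.2, -0.8, 0.5]
finger_gap: 0.0487
gripper_force: 0.0
```

Run:
```python
from h import *
onrest(["sat","tv","disc","bar"])
im=cv2.imread("pics/last_top.png");a=cv2.imread("pics/last_scene.png")
cv2.imwrite("pics/fin.png",np.hstack([cv2.resize(im[130:270,320:480],None,fx=2.4,fy=2.4),cv2.resize(a[220:360,30:190],None,fx=2.4,fy=2.4)]))
```

```text
top sat_foot [(array([ 0.0058, -0.1088,  0.0162]), 0.84)]
top sat_head [(array([ 0.2082, -0.1098,  0.0116]), 0.61)]
top tv_foot [(array([ 0.0047, -0.0315,  0.0105]), 0.76)]
top tv_head [(array([ 0.1759, -0.0311,  0.0146]), 0.71)]
top disc_foot [(array([0.0048, 0.0448, 0.0114]), 0.92)]
top disc_head [(array([0.1607, 0.0433, 0.0149]), 0.66)]
top bar_foot [(array([0.0094, 0.1079, 0.0088]), 0.8)]
top bar_head [(array([0.0875, 0.0403, 0.0023]), 0.59)]
top blob x 74 y 108 size 39 107 a 90.0
top blob x 90 y 38 size 47 139 a 90.0
top blob x 98 y -32 size 47 157 a 90.0
top blob x 114 y -108 size 54 188 a 90.0
   heights [0.0201 0.0248 0.0291]
scene sat_foot [(array([ 0.0075, -0.1097,  0.0144]), 0.91)]
scene sat_head [(array([ 0.2096, -0.1085,  0.0153]), 0.69)]
scene tv_foot [(array([ 0.0046, -0.0306,  0.0137]), 0.71)]
scene tv_head [(array([ 0.1813, -0.0314,  0.0102]), 0.55)]
scene disc_foot [(array([0.0138, 0.0433, 0.0103]), 0.66)]
scene disc_head [(array([0.1598, 0.0385, 0.0107]), 0.92)]
scene bar_foot [(array([0.0076, 0.1138, 0.0122]), 0.94)]
scene bar_head [(array([0.1309, 0.1073, 0.0094]), 0.85)]
scene blob x 76 y 108 size 38 113 a 90.0
scene blob x 92 y 40 size 46 145 a 90.0
scene blob x 101 y -32 size 48 162 a 89.5
scene blob x 116 y -107 size 54 193 a 90.0
   heights [0.0163 0.0203 0.0239]
```

View pics/fin.png

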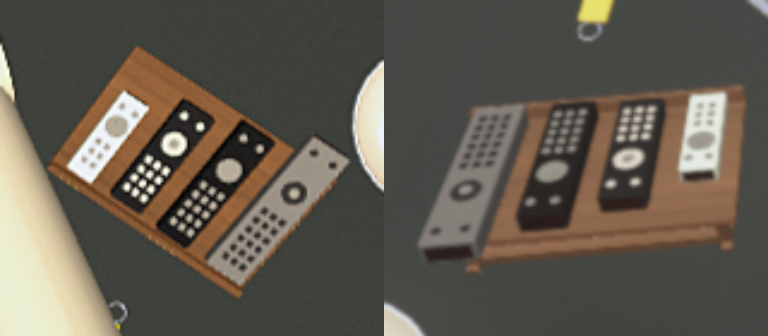

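All four lie keys up, feet at the lip, heads uphill (left view: bar (110,135), disc (163,155), tv (218,185), sat (280,210)). Handing in.

```bash
python3 -c "
from bench import arm
print(arm.hand_in())"
```

```text
the job is handed in; nothing more can be done
None
```

All four remotes (sat, tv, disc, bar) lie on the rest keys up, heads uphill, feet within about 10 mm of the lip; sat and tv were turned over one after the other in the stand, and the job was handed in at about 85 s with no verdict returned.

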